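Mug under the spout, brew lever down

ROBOT

A 6-joint arm with a two-finger parallel gripper is mounted at the origin on a cart in front of the work surface, level with it; the furniture and walls round the work are solid. World frame = base frame: x ahead of the robot, y to its left, z up, the work surface at z = 0. Lengths are in m, angles in rad, forces in N, time in s.
With the tool pointing down it reaches from about 0.25 to 0.725 m from the base axis. Payload 4 kg.
Tool frame: the origin (TCP) lies on the centre line of the jaws, within the pads' length; the fingertips stand 17 mm ahead of it and the grasp point (between the pads) lies 2 mm behind it; z points along the fingers, x is the direction in which the jaws open and shut, and the axes are right-handed (so a half turn about z gives the same grasp; the last joint's range is limited). The gripper opens to 85 mm and grips with 20 to 120 N. Pads are 22 mm wide; open, the fingers measure 114 mm over their backs; the gripper's body (76 mm by 85 mm) begins 54 mm behind the grasp point. The pads swing forward as they close: fully open they stand 13 mm farther back than shut.
Start: joints at [1.293, 0.241, 0.005, 1.335, 0, 1.571], TCP at [0.137, 0.481, 0.222] pointing down, gripper open.
Joint ranges: [-2.72, 2.72], [-1.05, 1.87], [-1.09, 1.28], [-1.99, 2.15], [-1.42, 1.44], [-3.14, 3.14]. Speed limits (rad/s): [2.79, 2.79, 3.14, 3.14, 3.14, 3.14].

INTERFACE

Orientations are given as a unit quaternion [x, y, z, w].
In Python, from workcell import bot gives the robot as it stands.
- The arm moves only by the tool jog_arm, never from a script. Its arguments are lists of equal length, an entry for each row: "jaw": the closure, from 0 (fully open) to 1 (shut); "linear": the shift along the tool's x, y, z in m, a list of three; "delta_rot": the turn, a rotation vector about the tool's x, y, z in degrees, a list of three. A call has exactly 8 rows; each row is the pose to reach, as a shift and turn from the pose commanded when the call began, along the tool's axes at that moment; what a row does not reach only later rows make up. A row lasts 1/12 s, in which the tool goes at most 41.7 mm and 7.16 degrees, less where a joint would pass 70% of its speed; a pose out of reach is approached as far as the arm can. A call with a gripper value outside its range is refused whole. The fingers move at their own pace and stop on an object; the grip force is fixed at half the most. Time passes only in rows, so rows that repeat a pose let the fingers close, or fill a call up. It gives the time, the measured TCP pose, the force and the opening at its end, in the units of the state.
- bot.get_obs(): the state, without advancing time (a new reading comes with each control period).
- bot.camera(name): name is "scene" or "top"; returns (picture, depth): 480x640x3 uint8, red, green, blue; 480x640 float32, m along the optical axis (not along the pixel's ray), 0 where there is no reading.
- bot.calibration(name): a dict with "fovy" (degrees; the focal length in pixels is half the picture's height over the tangent of half this angle, whatever the lens; pixels are square), "cx", "cy" (the principal point, pixels), "k1" (the pictures are not rectified: a ray, as slopes to the right and down, at radius r is drawn at 1 + k1 r^2 times it, then the intrinsics apply), "origin" and "orientation" of the camera in the world. Camera axes: x right, y down, z forward; pixel columns grow to the right and rows downward; lengths in m; the calibration is good to about 2 mm. A picture is of the moment at which its call begins. calibration takes no time and is no camera call.
- bot.job_done(): hands the job in, once; it reports no verdict.
The state is a dict: "clock": time; "joint_pos": joint angles; "joint_vel": joint speeds; "tau": joint torques, N m; "eef_pos": TCP position; "tool_rot": TCP orientation; "ft_force": force on the tool from outside, world axes, zero at the start; "ft_torque": the same for the moment, N m; "grip_width": finger opening in m.
Only numpy, scipy, OpenCV 4.12 (cv2) and the standard library are available. Lean on these libraries where they do the work, as an engineer would, in place of code of your own. Each camera call takes 0.05 s, during which the arm holds its last target.

TASK

Get the coffee machine ready to brew: stand the white mug upright on the worktop under the machine's spout, centred below it, and let go of it. Then lower the brew lever on the side of the machine's head all the way down, and leave the other things on the worktop where they are.

Things in the scene. Friction and masses are not known exactly. Their poses are not given: they have to be found in the camera images.
- mug_centre (a point): White mug, loose, about 0.24 kg, 88 mm high, 82 mm across, thin-walled. This point: on the cup's axis, half-way up (44 mm above the underside). z up along the cup's axis; the handle stands out along the mug's own -y, its outside 74 mm from the axis. At the start the handle points roughly to the robot. The mug stands left of the machine and the honey jar right of it, or the other way round.
- mug_handle (a point): Middle of the upright bar of the mug's handle: 67 mm from the cup's axis along the mug's -y, 52 mm above its underside; axes as mug_centre. The bar is 13 mm wide (along x), 10 mm thick (radially), upright from 36 to 66 mm above the underside, with a 22 mm gap between it and the cup. It can be pinched along x.
- spout_spot (a point): Point on the worktop straight below the spout of the white and steel coffee machine (fixed), on a flat grey mat (90 mm across, no step). Machine axes: x to its back, y to its left, z up; its front (-x) looks roughly to the robot. Spout end 127 mm above the worktop; brew head: steel cylinder 39 mm wide, 142 to 218 mm high; column from x = +55 mm back. Free above in front and at left.
- shelf_edge (a point): Middle of the lower front edge of the machine's steel side shelf, which roofs over the lever: 110 mm in front of and 70 mm right of the spout, 263 mm above the worktop; axes as spout_spot. It is 12 mm thick and 64 mm wide (y from -102 to -38 mm) and runs from here back to the machine's back, so the lever's ball below it must be reached aslant, from the front or the right.
- lever_pivot (a point): Axis of the brew lever, on the right side of the brew head: 80 mm to the right (-y) of the spout and 183 mm above the worktop. The lever turns about the machine's y axis; axes as spout_spot. Wall cabinets hang over the back of the worktop (beyond about x = 0.6 m, from 0.53 m up).
- lever_ball (a point): Centre of the black ball, 18 mm across, at the end of the brew lever. It is 95 mm from the pivot; the lever is a straight steel rod 10 mm thick that points out of the front (machine -x). With the lever up the ball's centre is 199 mm above the worktop, about 17 mm behind the shelf's front edge and 22 mm in from its right edge; with it fully down, 129 mm above the worktop..
- brew_lever (a joint): Angle of the brew lever: 0 = up (rod rising 10 degrees above level towards the ball), 0.785 = its lower stop (rod 35 degrees below level). It starts between 0 and 0.12. It moves against steady friction (about 3 to 4 N at the ball) with no spring and stays where it is left.
- honey_jar: Bystander: squat jar with green lid, 64 x 68 mm, 84 mm high, loose; origin at the centre of its underside.
- salt_mill: Bystander: wooden mill, 58 mm across, 115 mm high, loose, left of and behind the work; origin at the centre of its underside.
- small_tin: Bystander: small food tin, 57 mm across, 72 mm high, loose, right of the machine; origin at the centre of its underside.
- mug: The same white mug, its own origin: on the underside, 17 mm from the cup's axis towards the handle (own -y); axes as mug_centre. Use the two mug points for positions.

How it is judged:
On the way, in this order (a step that is already met when the one before it is completed fails the run):
1. the mug stands upright under the spout and the robot has let go of it (horizontal distance between mug_centre and spout_spot below 0.02 m and angle between mug_centre's own z axis and vertical below 0.1 rad and height (world z) of mug_centre between 0.038 and 0.05 m and contact force between mug and the fingers below 0.3 N), for 0.2 s.
2. the brew lever is fully down (value of joint brew_lever above 0.7 rad), for 0.2 s.
At the end, for the whole second after the job is handed in: The mug stands upright (within 0.1 rad) and still on the worktop with its axis within 20 mm of the point below the spout, and the brew lever is at its lower stop (joint above 0.70 of 0.785 rad) (horizontal distance between mug_centre and spout_spot below 0.02 m and angle between mug_centre's own z axis and vertical below 0.1 rad and height (world z) of mug_centre between 0.038 and 0.05 m and value of joint brew_lever above 0.7 rad and linear speed of mug below 0.02 m/s); the robot touches nothing.
It fails at once if a bystander is moved more than 30 mm (distance of any of honey_jar, salt_mill, small_tin from where it was at the start of the episode above 0.03 m).
It fails at once if the mug is tipped by more than 0.6 rad (angle between mug_centre's own z axis and vertical above 0.6 rad).
It also fails if it takes over 58 s, if anything falls off the work surface, if the arm or the gripper's body presses on something with over 40 N, if the wrist force passes 120 N, or if a joint passes its speed limit or range.

## Working session

There is one attempt and no reset: what is moved stays moved. The work goes in short steps, Python scripts to look and compute and a tool call to move; the robot and the scene stay as the last step left them, time stands still between calls to the robot, and variables do not carry over. Pictures are saved under pics/ and viewed, and the job is handed in when it is done.

Besides the shell and the picture viewer there is one more tool, called after "Request:" as name(argument=value, ...) on one line, values as JSON. jog_arm: Moves the arm, as the interface text tells. Its arguments: {"type":"object","properties":{"jaw":{"type":"array","items":{"type":"number"}},"linear":{"type":"array","items":{"type":"array","items":{"type":"number"}}},"delta_rot":{"type":"array","items":{"type":"array","items":{"type":"number"}}}},"required":["jaw","linear","delta_rot"]}

```bash
mkdir -p pics; ls; cat > h.py <<'E'
import numpy as np, cv2
from workcell import bot
from scipy.spatial.transform import Rotation as R
def world(name,u,v,d=None,z=None):
    c=bot.calibration(name); f=240/np.tan(np.radians(c['fovy'])/2)
    a=np.array([(u-c['cx'])/f,(v-c['cy'])/f]); s=a.copy()
    for _ in range(30): s=a/(1+c['k1']*(s@s))
    ray=np.array([s[0],s[1],1.]); q=R.from_quat(c['orientation']); o=np.array(c['origin'])
    w=q.apply(ray)
    if d is None: d=(z-o[2])/w[2]
    return o+w*d
def proj(name,p):
    c=bot.calibration(name); f=240/np.tan(np.radians(c['fovy'])/2)
    q=R.from_quat(c['orientation']).inv().apply(np.array(p)-np.array(c['origin']))
    s=q[:2]/q[2]; s=s*(1+c['k1']*(s@s)); return s*f+[c['cx'],c['cy']]
def snap(tag):
    for n in('scene','top'):
        im,d=bot.camera(n); cv2.imwrite(f'pics/{tag}_{n}.png',im[:,:,::-1]); np.save(f'pics/{tag}_{n}.npy',d)
E
python3 - <<'E'
from h import *
snap('a')
for n in('scene','top'): print(bot.calibration(n))
print(bot.get_obs())
E
```

```text
pics
{'fovy': 46.43420162178198, 'cx': 328.74411813450337, 'cy': 239.23211611763648, 'k1': -0.06416049848123148, 'origin': array([-0.22296477, -0.64388733,  1.09403097]), 'orientation': array([ 0.82457672, -0.38914201,  0.17664546, -0.37072646])}
{'fovy': 46.7977571020436, 'cx': 315.72028214749196, 'cy': 249.3737345976325, 'k1': -0.006775670077226219, 'origin': array([0.2466288 , 0.0036901 , 1.68686565]), 'orientation': array([-0.69576231,  0.71082565, -0.07312267,  0.07276529])}
{'clock': 0.1, 'joint_pos': array([ 1.29303013e+00,  2.41370444e-01,  3.89573860e-03,  1.33518664e+00,
       -1.11368235e-05,  1.57082134e+00]), 'joint_vel': array([ 0.00128228, -0.00176257,  0.00311547, -0.00039858, -0.00134493,
        0.00039327]), 'tau': array([-1.00324189e-03, -3.73139548e+01,  2.53010255e+01,  1.08722880e-02,
       -1.31761813e-04, -6.09975686e-06]), 'eef_pos': array([0.13695382, 0.4802955 , 0.22109964]), 'tool_rot': array([ 7.98195179e-01,  6.02398196e-01, -7.40954412e-04,  5.66204034e-04]), 'ft_force': array([-0.32145436,  0.49771719, -0.22693841]), 'ft_torque': array([ 0.0667904 , -0.01283449, -0.00308686]), 'grip_width': 0.0853771290950816}
```

View pics/a_scene.png

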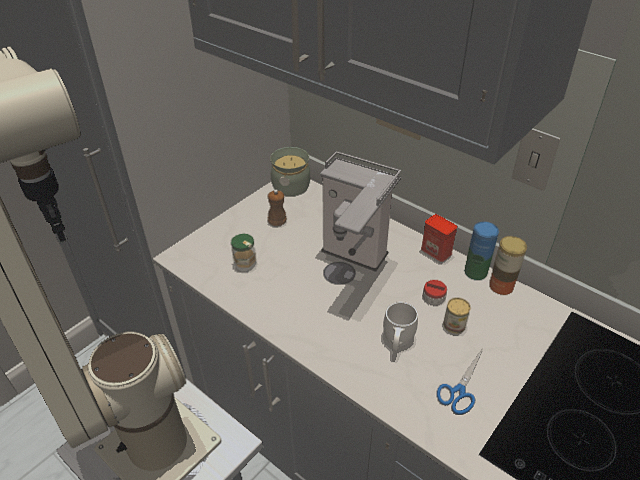

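View pics/a_top.png

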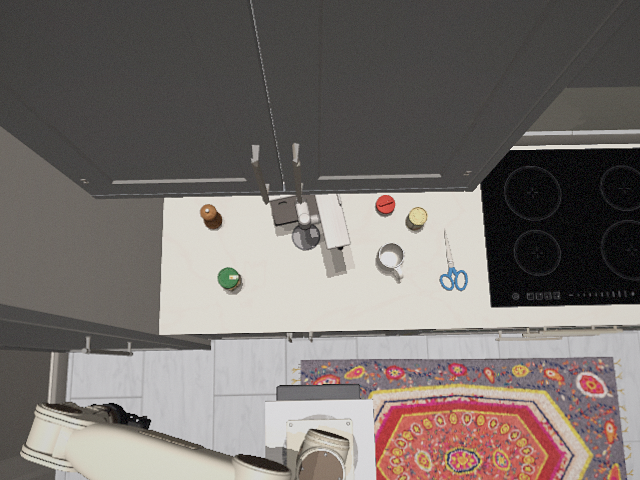

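```bash
python3 - <<'E'
from h import *
a=cv2.imread('pics/a_top.png')[180:305,260:420]; cv2.imwrite('pics/c1.png',cv2.resize(a,None,fx=5,fy=4.8,interpolation=cv2.INTER_CUBIC)[:600,:800])
a=cv2.imread('pics/a_scene.png')[150:300,300:480]; cv2.imwrite('pics/c2.png',cv2.resize(a,(720,600),interpolation=cv2.INTER_CUBIC))
a=cv2.imread('pics/a_scene.png')[260:380,360:480]; cv2.imwrite('pics/c3.png',cv2.resize(a,(600,600),interpolation=cv2.INTER_CUBIC))
E
```

```text
(no output)
```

View pics/c1.png

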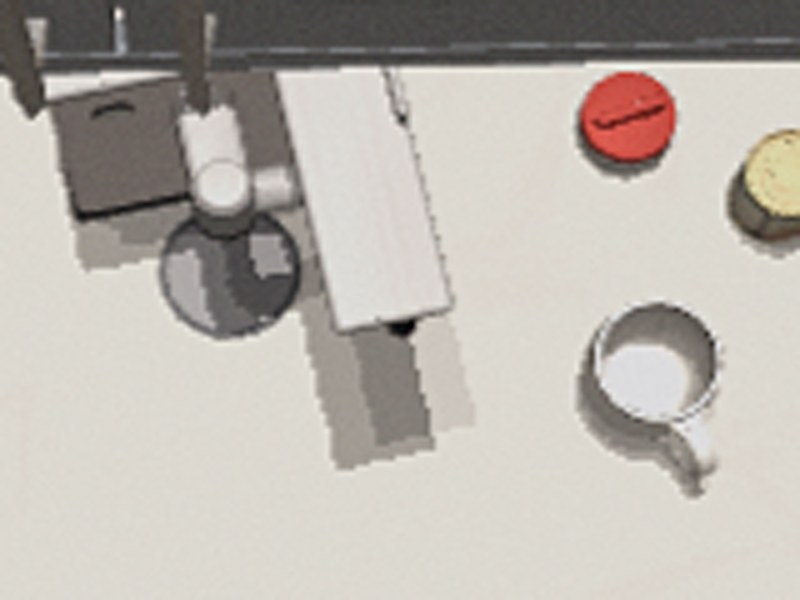

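View pics/c2.png

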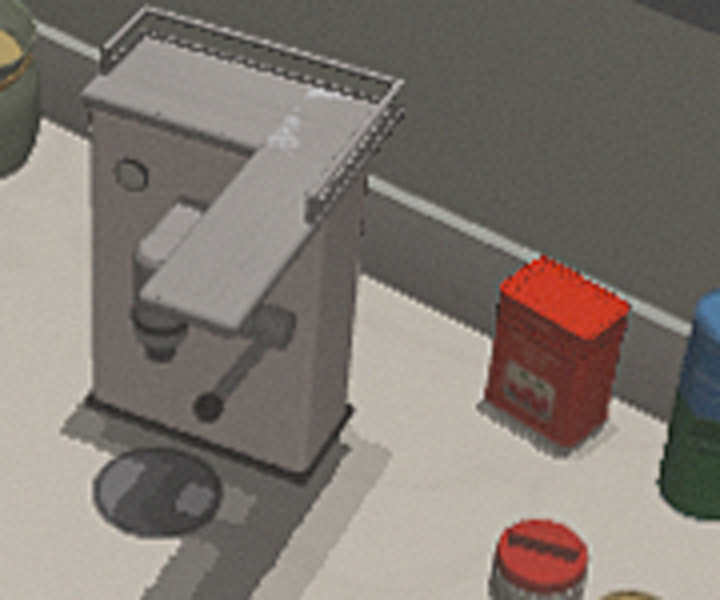

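View pics/c3.png

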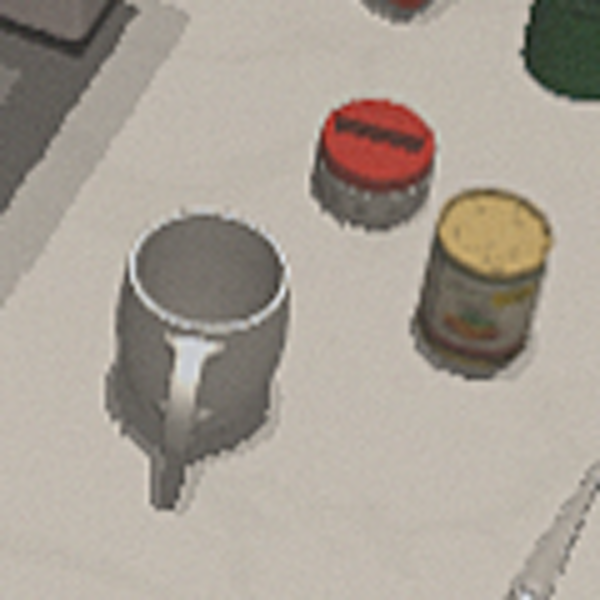

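```bash
cat > m.py <<'E'
from h import *
P=lambda *a,**k: print(a,np.round(world(*a,**k),4))
print('mat');P('top',306,236.3,z=0);P('scene',339.4,273,z=0)
print('mug rim');P('top',391.2,255.4,z=.088);P('scene',401.6,314.6,z=.088)
# handle: c1 top of handle outward (697,490)?? ; 
print('handle');
for u,v in[(697,440),(695,485)]: P('top',260+u/5,180+v/4.8,z=.06)
for u,v in[(190,345),(172,425)]: P('scene',360+u/5,260+v/5,z=.066)
print('shelf corners z=.275')
for u,v in[(338,332),(452,305),(275,70),(385,68)]: P('top',260+u/5,180+v/4.8,z=.275)
for u,v in[(142,292),(242,330),(310,215)]: P('scene',300+u/4,150+v/4,z=.275)
print('ball');P('scene',300+209/4,150+407/4,z=.199)
d=np.load('pics/a_scene.npy');P('scene',352,252,d=float(d[252,352]))
print('jar,mill,tin,redlid')
P('top',229,278,z=.084);P('top',209,212,z=.115);P('top',418,214,z=.072);P('top',385.5,203.5,z=.05)
E
python3 m.py
```

```text
mat
('top', 306, 236.3) [0.6427 0.0285 0.    ]
('scene', 339.4, 273) [0.6442 0.0264 0.    ]
mug rim
('top', 391.2, 255.4) [ 0.559  -0.2221  0.088 ]
('scene', 401.6, 314.6) [ 0.5594 -0.2274  0.088 ]
handle
('top', 399.4, 271.6666666666667) [ 0.5147 -0.248   0.06  ]
('top', 399.0, 281.0416666666667) [ 0.4866 -0.2453  0.06  ]
('scene', 398.0, 329.0) [ 0.534  -0.2367  0.066 ]
('scene', 394.4, 345.0) [ 0.4898 -0.2568  0.066 ]
shelf corners z=.275
('top', 327.6, 249.16666666666669) [ 0.5425 -0.0311  0.275 ]
('top', 350.4, 243.54166666666669) [ 0.5562 -0.0909  0.275 ]
('top', 315.0, 194.58333333333334) [ 0.6913 -0.0015  0.275 ]
('top', 337.0, 194.16666666666666) [ 0.6912 -0.0599  0.275 ]
('scene', 335.5, 223.0) [ 0.5467 -0.0346  0.275 ]
('scene', 360.5, 232.5) [ 0.5566 -0.0986  0.275 ]
('scene', 377.5, 203.75) [ 0.6662 -0.0668  0.275 ]
ball
('scene', 352.25, 251.75) [ 0.561  -0.0748  0.199 ]
('scene', 352, 252) [ 0.5628 -0.0728  0.1958]
jar,mill,tin,redlid
('top', 229, 278) [0.5027 0.2545 0.084 ]
('top', 209, 212) [0.6952 0.3105 0.115 ]
('top', 418, 214) [ 0.6875 -0.3114  0.072 ]
('top', 385.5, 203.5) [ 0.729  -0.2179  0.05  ]
```

```bash
cat > pc.py <<'E'
from h import *
from scipy.optimize import least_squares
def cloud(n,tag,box):
    d=np.load(f'pics/{tag}_{n}.npy');u0,u1,v0,v1=box
    return np.array([world(n,u,v,d=float(d[v,u])) for v in range(v0,v1) for u in range(u0,u1) if d[v,u]>0])
if __name__=='__main__':
  for n,b in(('top',(372,412,235,290)),('scene',(375,425,295,365))):
    p=cloud(n,'a',b); print(n,'table z',np.median(p[p[:,2]<.02,2]))
    p=p[(np.abs(p[:,0]-.54)<.1)&(np.abs(p[:,1]+.23)<.07)]
    rim=p[(p[:,2]>.083)&(np.hypot(p[:,0]-.559,p[:,1]+.2245)<.05)]
    r=least_squares(lambda c:np.hypot(rim[:,0]-c[0],rim[:,1]-c[1])-.0395,[.559,-.2245],loss='soft_l1',f_scale=.002).x
    print('rim',len(rim),rim[:,2].max(),r)
    h=p[(p[:,2]>.035)&(np.hypot(p[:,0]-r[0],p[:,1]-r[1])>.048)&(p[:,0]<r[0])]
    print('handle n',len(h)); 
    v=h[:,:2]-r; a=np.degrees(np.arctan2(v[:,1],v[:,0]))%360
    print(np.median(a),np.hypot(*v.T).max(), np.c_[h,a,np.hypot(*v.T)].round(3)[::max(1,len(h)//15)])
E
python3 pc.py
```

```text
top table z 0.0008385701357693787
rim 103 0.0944816497845613 [ 0.56109663 -0.22217853]
handle n 43
202.88627588446087 0.07258497722939285 [[ 5.19000e-01 -2.47000e-01  8.30000e-02  2.09900e+02  4.90000e-02]
 [ 5.18000e-01 -2.45000e-01  7.20000e-02  2.08020e+02  4.90000e-02]
 [ 5.16000e-01 -2.50000e-01  8.10000e-02  2.11342e+02  5.30000e-02]
 [ 5.14000e-01 -2.42000e-01  7.50000e-02  2.02489e+02  5.10000e-02]
 [ 5.13000e-01 -2.46000e-01  8.30000e-02  2.06614e+02  5.40000e-02]
 [ 5.10000e-01 -2.40000e-01  8.60000e-02  1.98866e+02  5.50000e-02]
 [ 5.11000e-01 -2.47000e-01  7.80000e-02  2.06107e+02  5.60000e-02]
 [ 5.08000e-01 -2.41000e-01  7.80000e-02  1.99265e+02  5.60000e-02]
 [ 5.06000e-01 -2.45000e-01  8.70000e-02  2.02886e+02  6.00000e-02]
 [ 5.06000e-01 -2.51000e-01  8.80000e-02  2.07709e+02  6.20000e-02]
 [ 5.05000e-01 -2.47000e-01  7.70000e-02  2.03649e+02  6.10000e-02]
 [ 5.05000e-01 -2.53000e-01  7.40000e-02  2.09026e+02  6.40000e-02]
 [ 5.02000e-01 -2.46000e-01  7.80000e-02  2.02143e+02  6.40000e-02]
 [ 5.02000e-01 -2.53000e-01  7.50000e-02  2.07482e+02  6.60000e-02]
 [ 5.00000
[... 317 characters left out ...]
6.70000e-02]
 [ 4.95000e-01 -2.48000e-01  6.40000e-02  2.01407e+02  7.10000e-02]
 [ 4.95000e-01 -2.45000e-01  4.30000e-02  1.99301e+02  7.00000e-02]
 [ 4.94000e-01 -2.50000e-01  5.00000e-02  2.02620e+02  7.30000e-02]]Traceback (most recent call last):
  File "pc.py", line 8, in <module>
    p=cloud(n,'a',b); print(n,'table z',np.median(p[p[:,2]<.02,2]))
  File "pc.py", line 5, in cloud
    return np.array([world(n,u,v,d=float(d[v,u])) for v in range(v0,v1) for u in range(u0,u1) if d[v,u]>0])
                     ~~~~~^^^^^^^^^^^^^^^^^^^^^^^
  File "h.py", line 5, in world
    c=bot.calibration(name); f=240/np.tan(np.radians(c['fovy'])/2)
ValueError: time passes only in moves, steps and waits
```

```bash
python3 - <<'E'
s=open('h.py').read()
s=s.replace("def world","import pickle,os\ndef cal(n,_c={}):\n    if n not in _c:\n        _c[n]=bot.calibration(n)\n    return _c[n]\ndef world",1).replace("c=bot.calibration(name)","c=cal(name)")
open('h.py','w').write(s)
s=open('pc.py').read().replace("[::max(1,len(h)//15)]","[::max(1,len(h)//8)]");open('pc.py','w').write(s)
E
python3 pc.py
```

```text
top table z 0.0008385701357693787
rim 103 0.0944816497845613 [ 0.56109663 -0.22217853]
handle n 43
202.88627588446087 0.07258497722939285 [[ 5.19000e-01 -2.47000e-01  8.30000e-02  2.09900e+02  4.90000e-02]
 [ 5.15000e-01 -2.39000e-01  7.40000e-02  1.99767e+02  4.90000e-02]
 [ 5.10000e-01 -2.40000e-01  8.60000e-02  1.98866e+02  5.50000e-02]
 [ 5.07000e-01 -2.43000e-01  8.10000e-02  2.01473e+02  5.80000e-02]
 [ 5.05000e-01 -2.47000e-01  7.70000e-02  2.03649e+02  6.10000e-02]
 [ 5.02000e-01 -2.50000e-01  7.60000e-02  2.04875e+02  6.50000e-02]
 [ 5.01000e-01 -2.54000e-01  6.60000e-02  2.07822e+02  6.80000e-02]
 [ 5.00000e-01 -2.44000e-01  3.50000e-02  1.99211e+02  6.50000e-02]
 [ 4.95000e-01 -2.45000e-01  4.30000e-02  1.99301e+02  7.00000e-02]]
scene table z 0.0006492026064912615
rim 161 0.09255433038363492 [ 0.56096558 -0.22420925]
handle n 107
205.13038241191867 0.07232351118113398 [[ 5.15000e-01 -2.42000e-01  8.40000e-02  2.01252e+02  4.90000e-02]
 [ 5.11000e-01 -2.46000e-01  8.00000e-02  2.02960e+02  5.50000e-02]
 [ 5.08000e-01 -2.50000e-01  7.90000e-02  2.06144e+02  5.90000e-02]
 [ 5.07000e-01 -2.54000e-01  7.60000e-02  2.08914e+02  6.20000e-02]
 [ 4.97000e-01 -2.47000e-01  6.90000e-02  2.00021e+02  6.80000e-02]
 [ 4.95000e-01 -2.52000e-01  6.70000e-02  2.02772e+02  7.10000e-02]
 [ 4.97000e-01 -2.54000e-01  6.10000e-02  2.05075e+02  7.10000e-02]
 [ 4.98000e-01 -2.59000e-01  5.60000e-02  2.09231e+02  7.20000e-02]
 [ 4.98000e-01 -2.55000e-01  4.10000e-02  2.06282e+02  7.00000e-02]]
```

```bash
cat > plan.py <<'E'
from h import *
np.set_printoptions(suppress=True,precision=4)
def ori(psi,tilt):
    p,t=np.radians([psi,tilt]); z=np.array([np.sin(t)*np.cos(p),np.sin(t)*np.sin(p),-np.cos(t)])
    x=np.array([-np.sin(p),np.cos(p),0]); return R.from_matrix(np.c_[x,np.cross(z,x),z])
def delta(p0,r0,p1,r1):
    return r0.inv().apply(np.array(p1)-p0), np.degrees((r0.inv()*r1).as_rotvec())
def apply(p0,r0,lin,rot):
    return p0+r0.apply(lin), r0*R.from_rotvec(np.radians(rot))
def now():
    o=bot.get_obs(); return np.array(o['eef_pos']),R.from_quat(o['tool_rot']),o
E
python3 - <<'E'
from plan import *
p,r,o=now()
rf=ori(24,35)
print('total rot',np.degrees((r.inv()*rf).magnitude()))
rv=(r.inv()*rf).as_rotvec()
w=r*R.from_rotvec(rv/3)
print(delta(p,r,[.33,.25,.28],w))
E
```

```text
total rot 52.63672670758332
(array([-0.1686,  0.2488, -0.0586]), array([-11.1973,   4.0951, -12.8724]))
```

Request:
jog_arm(jaw=[0,0,0,0,0,0,0,0], linear=[[-0.021,0.031,-0.008],[-0.042,0.062,-0.015],[-0.063,0.093,-0.022],[-0.084,0.124,-0.03],[-0.105,0.155,-0.037],[-0.126,0.186,-0.044],[-0.148,0.218,-0.052],[-0.169,0.249,-0.059]], delta_rot=[[-1.4,0.5,-1.6],[-2.8,1,-3.2],[-4.2,1.5,-4.8],[-5.6,2,-6.4],[-7,2.5,-8],[-8.4,3,-9.6],[-9.8,3.5,-11.2],[-11.2,4,-12.9]])

```text
clock: 0.77
eef_pos: [0.3308, 0.2483, 0.2811]
tool_rot: [0.721, 0.686, 0.087, 0.057]
ft_force: [0.6, -0.3, 0.4]
grip_width: 0.0853
```

```bash
python3 - <<'E'
from plan import *
p,r,o=now(); rf=ori(24,35)
rv=(r.inv()*rf).as_rotvec(); print(np.degrees(np.linalg.norm(rv)),o['joint_pos'])
w=r*R.from_rotvec(rv/2)
l,a=delta(p,r,[.40,-.04,.28],w);print(l,a);
p2,r2=apply(p,r,l,a)
g=np.array([.4998,-.2507,.052])+.002*rf.as_matrix()[:,2]-np.array([.002*np.cos(.42),.002*np.sin(.42),0])
print(g,delta(p2,r2,g-.09*rf.as_matrix()[:,2],rf))
E
```

```text
34.93586051265155 [ 0.7257 -0.1013 -0.2355  1.2583 -0.1081  0.7658]
[-0.2847  0.0829  0.0047] [-11.1602   4.0862 -12.8017]
[ 0.499  -0.251   0.0504] (array([-0.2447, -0.0509,  0.1355]), array([-11.1602,   4.0862, -12.8017]))
```

Request:
jog_arm(jaw=[0,0,0,0,0,0,0,0], linear=[[-0.036,0.01,0.001],[-0.071,0.021,0.001],[-0.107,0.031,0.002],[-0.142,0.041,0.002],[-0.178,0.052,0.003],[-0.214,0.062,0.004],[-0.249,0.073,0.004],[-0.285,0.083,0.005]], delta_rot=[[-1.4,0.5,-1.6],[-2.8,1,-3.2],[-4.2,1.5,-4.8],[-5.6,2,-6.4],[-7,2.5,-8],[-8.4,3,-9.6],[-9.8,3.6,-11.2],[-11.2,4.1,-12.8]])

```text
clock: 1.43
eef_pos: [0.3988, -0.0404, 0.2797]
tool_rot: [0.627, 0.751, 0.172, 0.113]
ft_force: [1.0, 0.7, 0.3]
grip_width: 0.0853
```

```bash
python3 - <<'E'
from plan import *
p,r,o=now(); rf=ori(24,35)
print(p,o['joint_pos'])
g=np.array([.499,-.251,.0504])
print(delta(p,r,g-.09*rf.as_matrix()[:,2],rf))
E
```

```text
[ 0.3988 -0.0404  0.2797] [-0.2708 -0.2762 -0.4356  1.0553  0.2181 -0.4107]
(array([-0.2444, -0.05  ,  0.1357]), array([-10.9977,   4.1244, -12.8079]))
```

Request:
jog_arm(jaw=[0,0,0,0,0,0,0,0], linear=[[-0.035,-0.007,0.019],[-0.07,-0.014,0.039],[-0.105,-0.021,0.058],[-0.14,-0.028,0.077],[-0.175,-0.036,0.097],[-0.21,-0.043,0.116],[-0.244,-0.05,0.136],[-0.244,-0.05,0.136]], delta_rot=[[-1.6,0.6,-1.8],[-3.1,1.2,-3.6],[-4.7,1.8,-5.5],[-6.3,2.4,-7.3],[-7.9,3,-9.2],[-9.4,3.5,-11],[-11,4.1,-12.8],[-11,4.1,-12.8]])

```text
clock: 2.1
eef_pos: [0.449, -0.2735, 0.1132]
tool_rot: [0.525, 0.798, 0.252, 0.157]
ft_force: [-1.4, 0.5, -0.6]
grip_width: 0.0854
```

```bash
python3 - <<'E'
from plan import *
p,r,o=now(); rf=ori(24,35)
print(p,o['joint_pos'])
g=np.array([.499,-.251,.0504])
print(delta(p,r,g,rf))
snap('b')
a=cv2.imread('pics/b_scene.png')[200:400,300:500]; cv2.imwrite('pics/b1.png',cv2.resize(a,(600,600),interpolation=cv2.INTER_CUBIC))
E
```

```text
[ 0.449  -0.2735  0.1132] [-0.8788  0.265  -0.4342  0.6969  0.5791 -1.2341]
(array([-0.0003,  0.0096,  0.0828]), array([-0.5141, -0.4304, -0.7872]))
```

View pics/b1.png

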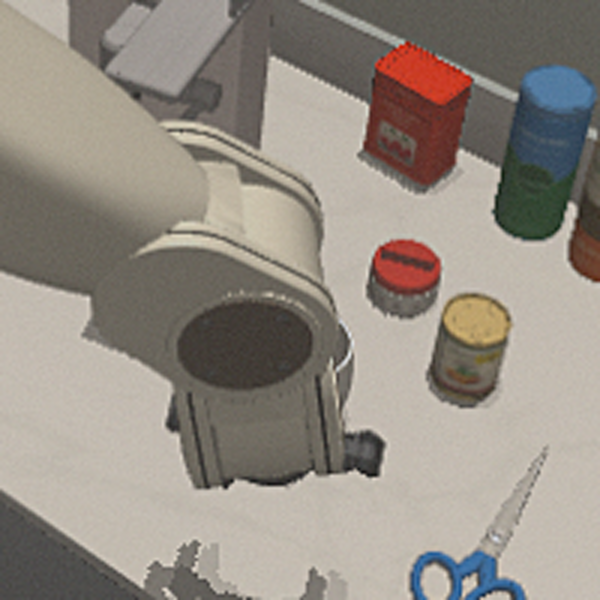

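View pics/b_top.png

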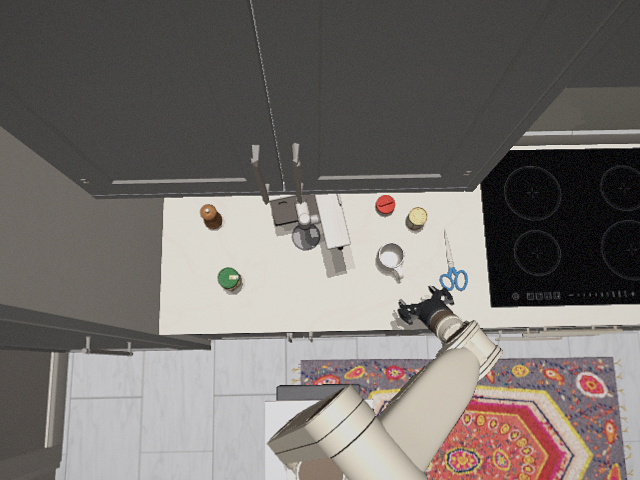

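```bash
python3 - <<'E'
from plan import *
p,r,o=now(); rf=ori(24,35)
print(p,o['joint_vel'],r.as_matrix()[:,2])
g=np.array([.499,-.251,.0504])
print(delta(p,r,g,rf))
E
```

```text
[ 0.4498 -0.2698  0.1193] [ 0.0371 -0.1101 -0.0059  0.0128  0.0091  0.0031] [ 0.5178  0.2365 -0.8222]
(array([-0.0032,  0.0041,  0.0866]), array([-0.3034, -0.308 , -0.5357]))
```

Request:
jog_arm(jaw=[0,0,0,0,0,0,0,0], linear=[[0,0,0.01],[0,0,0.02],[0,0,0.03],[0,0,0.04],[0,0,0.045],[0,0,0.045],[0,0,0.045],[0,0,0.045]], delta_rot=[[0,0,0],[0,0,0],[0,0,0],[0,0,0],[0,0,0],[0,0,0],[0,0,0],[0,0,0]])

```text
clock: 2.87
eef_pos: [0.4751, -0.2593, 0.0876]
tool_rot: [0.52, 0.8, 0.251, 0.164]
ft_force: [0.8, 0.2, 0.4]
grip_width: 0.0852
```

```bash
python3 - <<'E'
from plan import *
snap('c')
p,r,o=now(); rf=ori(24,35)
print(p,abs(o['joint_vel']).max(),r.as_matrix()[:,2])
g=np.array([.499,-.251,.0504])
print(delta(p,r,g,rf))
a=cv2.imread('pics/c_top.png')[220:340,360:480]; cv2.imwrite('pics/c1b.png',cv2.resize(a,(600,600),interpolation=cv2.INTER_CUBIC))
E
```

```text
[ 0.4749 -0.2597  0.0872] 0.009632393797983842 [ 0.5227  0.2315 -0.8205]
(array([-0.0018, -0.0001,  0.0447]), array([-0.1369,  0.0641, -0.0868]))
```

View pics/c1b.png

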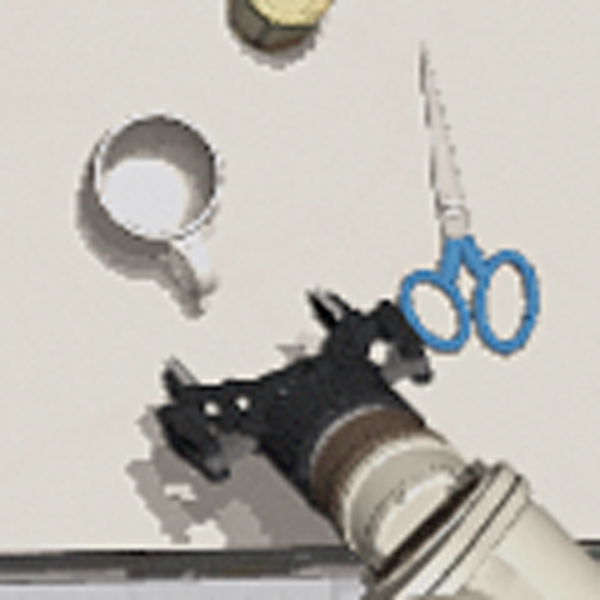

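```bash
python3 - <<'E'
from plan import *
p,r,o=now()
M=r.as_matrix()
a=cv2.imread('pics/c_top.png')[220:340,360:480]; a=cv2.resize(a,(600,600),interpolation=cv2.INTER_CUBIC)
def dot(q,c):
    u=(proj('top',q)-[360,220]+.5)*5; cv2.circle(a,tuple(int(v) for v in u),4,c,-1)
dot(p,(0,0,255))
for s in(1,-1):
    dot(p+M[:,2]*.004+s*.0425*M[:,0],(0,255,0))
bar=np.array([.4998,-.2507])
for z in(.036,.066): dot([*bar,z],(255,0,0))
dot([.561,-.2235,.088],(255,0,255))
dot(p+M[:,2]*.045,(0,200,255))
cv2.imwrite('pics/c1d.png',a)
E
```

```text
(no output)
```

View pics/c1d.png

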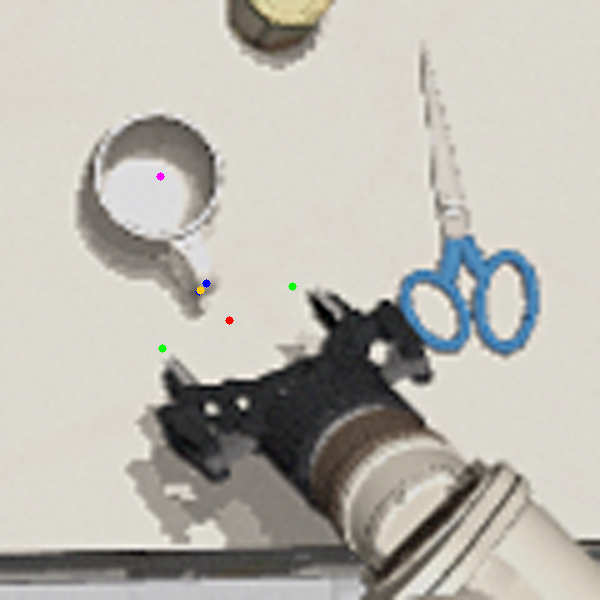

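Request:
jog_arm(jaw=[0,0,0,0,0,0,0,0], linear=[[0,0,0.008],[0,0,0.016],[-0.001,0,0.024],[-0.001,0,0.032],[-0.001,0,0.04],[-0.001,0,0.045],[-0.001,0,0.045],[-0.001,0,0.045]], delta_rot=[[0,0,0],[0,0,0],[0,0,0],[0,0,0],[0,0,0],[0,0,0],[0,0,0],[0,0,0]])

```text
clock: 3.63
eef_pos: [0.4985, -0.2493, 0.0485]
tool_rot: [0.521, 0.8, 0.251, 0.162]
ft_force: [0.5, -0.6, -0.0]
grip_width: 0.0854
```

```bash
python3 - <<'E'
from plan import *
snap('d')
p,r,o=now(); rf=ori(24,35)
print(p,abs(o['joint_vel']).max(),o['ft_force'])
g=np.array([.499,-.251,.0504])
print(delta(p,r,g,rf))
a=cv2.imread('pics/d_top.png')[220:340,360:480]; cv2.imwrite('pics/d1b.png',cv2.resize(a,(600,600),interpolation=cv2.INTER_CUBIC))
E
```

```text
[ 0.4987 -0.25    0.0493] 0.007579656136350061 [ 0.8071 -0.3186 -0.6283]
(array([-0.0011,  0.0005, -0.001 ]), array([-0.1657, -0.0054, -0.1308]))
```

View pics/d1b.png

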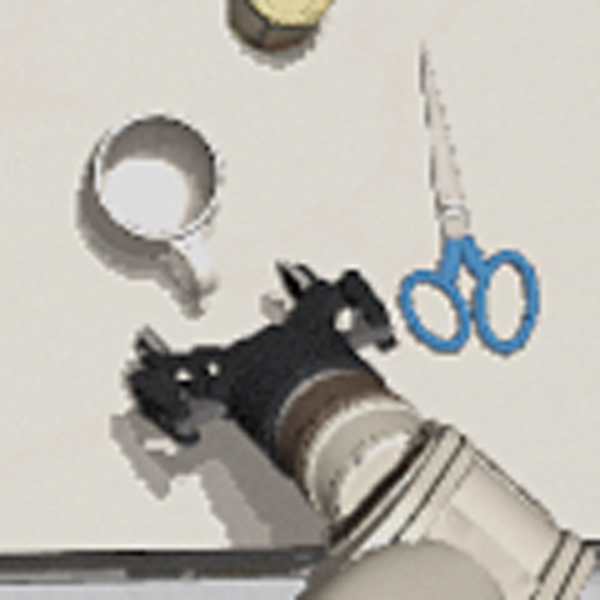

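Request:
jog_arm(jaw=[1,1,1,1,1,1,1,1], linear=[[-0.001,0,0],[-0.001,0,0],[-0.001,0,0],[-0.001,0,0],[-0.001,0,0],[-0.001,0,0],[-0.001,0,0],[-0.001,0,0]], delta_rot=[[0,0,0],[0,0,0],[0,0,0],[0,0,0],[0,0,0],[0,0,0],[0,0,0],[0,0,0]])

```text
clock: 4.4
eef_pos: [0.499, -0.2508, 0.0492]
tool_rot: [0.521, 0.8, 0.251, 0.163]
ft_force: [0.4, -0.3, 0.1]
grip_width: -0.0001
```

```bash
python3 - <<'E'
from plan import *
snap('e')
p,r,o=now(); rf=ori(24,35)
print(p,abs(o['joint_vel']).max(),o['ft_force'],o['grip_width'])
a=cv2.imread('pics/e_top.png')[220:340,360:480]; cv2.imwrite('pics/e1b.png',cv2.resize(a,(600,600),interpolation=cv2.INTER_CUBIC))
E
```

```text
[ 0.499  -0.2507  0.0492] 0.002319538567418134 [-0.5006 -0.4973  0.4081] -0.0001333561641559587
```

View pics/e1b.png

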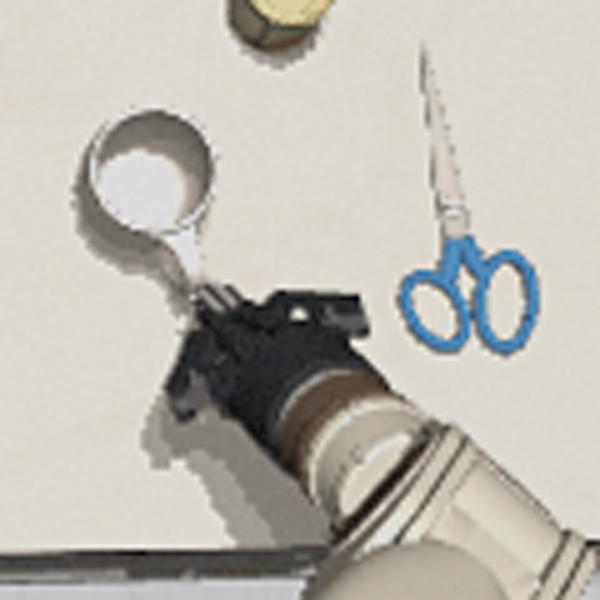

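```bash
python3 - <<'E'
from plan import *
p,r,o=now()
M=r.as_matrix()
out=[]
for n,x0,y0,w in(('top',370,225,80),('scene',360,270,80)):
    a=cv2.imread(f'pics/e_{n}.png')[y0:y0+w,x0:x0+w]; a=cv2.resize(a,(400,400),interpolation=cv2.INTER_CUBIC)
    out.append(a.copy())
    def dot(q,c):
        u=(proj(n,q)-[x0,y0]+.5)*5; cv2.circle(a,tuple(int(v) for v in u),3,c,-1)
    dot(p,(0,0,255));dot(p+M[:,2]*.017,(0,255,0)); 
    bar=np.array([.4998,-.2507])
    for z in(.036,.066): dot([*bar,z],(255,0,0))
    out.append(a)
cv2.imwrite('pics/e2.png',np.hstack(out[:2]));cv2.imwrite('pics/e3.png',np.hstack(out[2:]))
E
python3 - <<'E'
E
sed 's/.a.,b/"e",b/' pc.py > pce.py; python3 pce.py | grep -E "rim|table|^2"
```

```text
File "pce.py", line 3
    def cloud(n,"e",box):
                ^^^
SyntaxError: invalid syntax
```

View pics/e2.png

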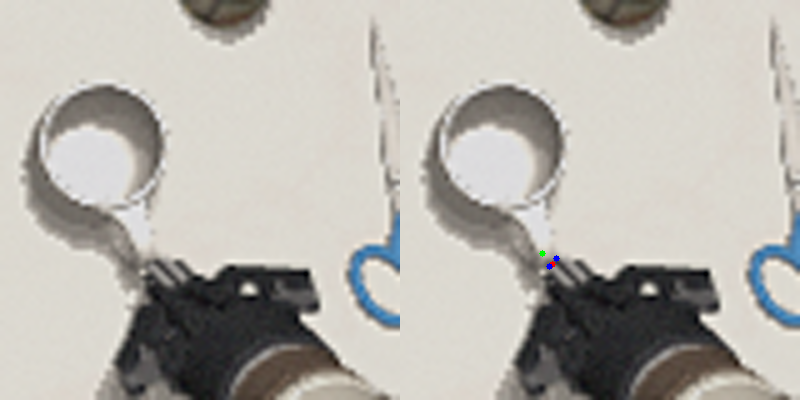

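View pics/e3.png

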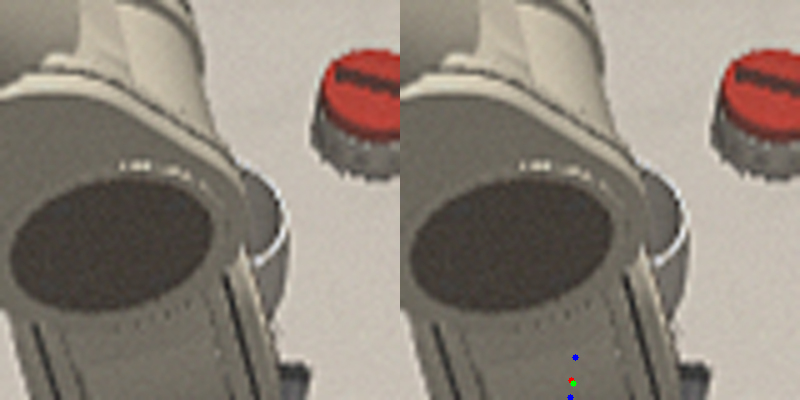

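```bash
cat > t.py <<'E'
from plan import *
from pc import cloud
import sys
tag=sys.argv[1]
p,r,o=now()
c=cloud('top',tag,(360,440,225,300))
t=r.inv().apply(c-p)
c=c[(np.abs(t)<.15).all(1)];t=t[(np.abs(t)<.15).all(1)]
col=cv2.imread(f'pics/{tag}_top.png')
m=(c[:,2]>.02)&(np.abs(t[:,0])<.03)&(np.abs(t[:,2])<.1)
tt=t[m];
for k in np.argsort(-tt[:,2]): print((tt[k]*1000).round(1),(c[m][k]*1000).round(0))
E
python3 t.py e | sed -n 1,400p | awk 'NR%3==0' | head -90
```

```text
[-5.3 68.7 82.2] [ 596. -214.   21.]
[-10.9  66.4  81. ] [ 596. -220.   21.]
[ 8.1 72.5 79.9] [ 592. -201.   25.]
[-15.5  72.1  79.2] [ 601. -223.   25.]
[-3.5 78.3 78.4] [ 600. -210.   30.]
[-5.2 74.3 77.2] [ 597. -213.   28.]
[16.8 71.  76.4] [ 585. -194.   27.]
[-21.5  63.2  75.9] [ 595. -232.   23.]
[-22.2  67.   74.5] [ 597. -231.   26.]
[-18.   76.9  73.1] [ 602. -225.   33.]
[-24.7  66.6  72.5] [ 597. -234.   28.]
[-23.5  63.9  71.8] [ 594. -234.   27.]
[-14.6  79.3  71.2] [ 602. -221.   36.]
[-27.   66.4  70.1] [ 596. -237.   30.]
[-29.8  54.4  69.7] [ 588. -244.   23.]
[-11.9  85.6  67.6] [ 603. -217.   43.]
[-29.3  66.5  67.2] [ 596. -240.   32.]
[-29.8  48.6  66.1] [ 582. -247.   23.]
[-26.8  72.2  64.9] [ 598. -236.   37.]
[-23.6  74.   64.1] [ 598. -233.   39.]
[-13.5  86.8  62.3] [ 602. -220.   48.]
[-29.5  65.5  60.3] [ 592. -242.   37.]
[-3.9 93.  58.4] [ 601. -210.   54.]
[-30.   42.   55.3] [ 572. -251.   28.]
[-29.3  32.4  52.8] [ 563. -254.   24.]
[-20.9  90.6  52.4] [ 603. -228.   58.]
[-18.7  24.2  50.3] [ 551. -248.   22.]
[-29.4  37.5  49.3] [ 565. -254.   30.
[... 1679 characters left out ...]
   86.]
[ 9.1 51.5 -5.7] [ 531. -227.   83.]
[ 8.4 44.4 -6.3] [ 526. -230.   80.]
[24.6 56.4 -7.2] [ 528. -211.   87.]
[ 7.3  8.7 -7.5] [ 499. -243.   60.]
[ 7.9 37.6 -7.6] [ 520. -233.   77.]
[-2.5 39.7 -8. ] [ 526. -242.   78.]
[16.4 52.9 -8.4] [ 528. -220.   86.]
[ 3.3 42.9 -8.7] [ 525. -235.   81.]
[-9.9 54.1 -9.3] [ 539. -244.   88.]
[  6.6  34.6 -10.1] [ 517. -236.   77.]
[ -4.8  50.1 -10.5] [ 533. -241.   86.]
[  6.9  24.4 -10.9] [ 509. -239.   72.]
[  1.   42.7 -11. ] [ 525. -238.   83.]
[ -2.5  44.9 -12. ] [ 528. -241.   85.]
[ 11.   34.3 -12.4] [ 514. -232.   79.]
[ -3.9   9.  -12.7] [ 501. -254.   65.]
[ 10.4  27.4 -13.6] [ 508. -235.   76.]
[  3.1  20.5 -14.5] [ 506. -244.   73.]
```

```bash
sed -i "s/cloud(n,'a',b)/cloud(n,__import__('sys').argv[1],b)/; s/'scene',(375,425,295,365)/'scene',(375,425,295,365)/" pc.py; python3 pc.py e 2>&1 | head -20; python3 - <<'E'
import cv2
a=cv2.imread('pics/e_top.png')[260:300,385:425]; b=cv2.imread('pics/a_top.png')[260:300,385:425]
import numpy as np
cv2.imwrite('pics/e5.png',cv2.resize(np.hstack([b,a]),(800,400),interpolation=cv2.INTER_NEAREST))
E
```

```text
return _methods._mean(a, axis=axis, dtype=dtype,
  ret = ret.dtype.type(ret / rcount)
top table z 0.0014403129440674345
rim 107 0.0968475493289156 [ 0.56386143 -0.21985036]
handle n 210
199.91758724060378 0.12110623873255241 [[ 5.19000e-01 -2.38000e-01  8.50000e-02  2.01396e+02  4.90000e-02]
 [ 5.05000e-01 -2.47000e-01  7.80000e-02  2.04258e+02  6.50000e-02]
 [ 4.95000e-01 -2.45000e-01  6.40000e-02  2.00265e+02  7.30000e-02]
 [ 4.86000e-01 -2.59000e-01  8.50000e-02  2.06694e+02  8.80000e-02]
 [ 4.77000e-01 -2.56000e-01  1.02000e-01  2.02742e+02  9.40000e-02]
 [ 4.70000e-01 -2.54000e-01  1.11000e-01  2.00163e+02  1.00000e-01]
 [ 4.63000e-01 -2.50000e-01  1.18000e-01  1.96670e+02  1.05000e-01]
 [ 4.59000e-01 -2.36000e-01  1.13000e-01  1.88840e+02  1.06000e-01]
 [ 4.50000e-01 -2.60000e-01  1.54000e-01  1.99545e+02  1.21000e-01]]
scene table z 0.0004974674303790394
rim 42 0.09244793456553757 [ 0.56206492 -0.22003836]
handle n 0
Traceback (most recent call last):
```

View pics/e5.png

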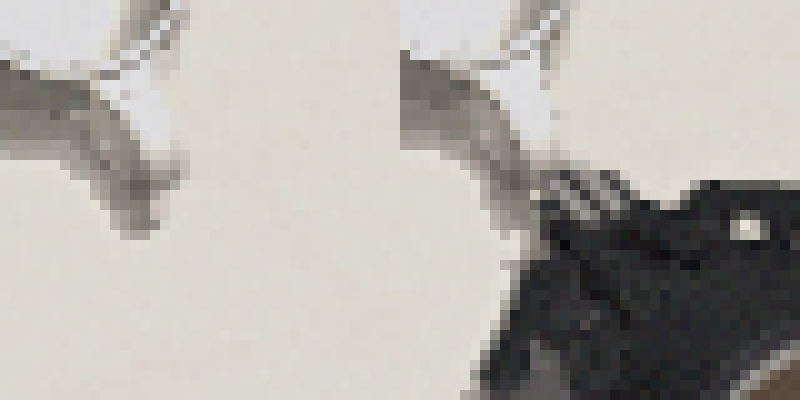

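```bash
python3 - <<'E'
from plan import *
p,r,o=now(); d=np.load('pics/e_top.npy')
print(p, proj('top',p),proj('top',p+.017*r.as_matrix()[:,2]))
for v in range(274,292,2):
    print(v,[ (u,)+tuple((r.inv().apply(world('top',u,v,d=float(d[v,u]))-p)*1000).astype(int)) for u in range(396,416,3)])
E
```

```text
[ 0.499  -0.2507  0.0492] [400.0694 277.4208] [397.9226 275.2591]
274 [(396, np.int64(2), np.int64(3), np.int64(22)), (399, np.int64(3), np.int64(20), np.int64(-14)), (402, np.int64(-20), np.int64(-18), np.int64(45)), (405, np.int64(-27), np.int64(-19), np.int64(38)), (408, np.int64(-37), np.int64(-26), np.int64(42)), (411, np.int64(-44), np.int64(-25), np.int64(34)), (414, np.int64(-54), np.int64(-33), np.int64(39))]
276 [(396, np.int64(6), np.int64(1), np.int64(14)), (399, np.int64(5), np.int64(16), np.int64(-17)), (402, np.int64(-3), np.int64(9), np.int64(-12)), (405, np.int64(-26), np.int64(-27), np.int64(42)), (408, np.int64(-34), np.int64(-29), np.int64(38)), (411, np.int64(-43), np.int64(-36), np.int64(41)), (414, np.int64(-50), np.int64(-36), np.int64(33))]
278 [(396, np.int64(12), np.int64(4), np.int64(0)), (399, np.int64(6), np.int64(7), np.int64(-12)), (402, np.int64(1), np.int64(11), np.int64(-27)), (405, np.int64(-6), np.int64(7), np.int64(-27)), (408, np.int64(-31), np.int64(-34), np.int64(35)), (411, np.int64(-38), np.int64(-36), np.int64(30)), (414, np.int64(-24), np.
[... 1446 characters left out ...]
p.int64(36), np.int64(11), np.int64(-63)), (399, np.int64(29), np.int64(10), np.int64(-69)), (402, np.int64(19), np.int64(2), np.int64(-63)), (405, np.int64(18), np.int64(14), np.int64(-89)), (408, np.int64(11), np.int64(13), np.int64(-95)), (411, np.int64(2), np.int64(8), np.int64(-93)), (414, np.int64(6), np.int64(34), np.int64(-141))]
290 [(396, np.int64(40), np.int64(10), np.int64(-71)), (399, np.int64(33), np.int64(9), np.int64(-78)), (402, np.int64(337), np.int64(830), np.int64(-1416)), (405, np.int64(20), np.int64(10), np.int64(-92)), (408, np.int64(16), np.int64(16), np.int64(-109)), (411, np.int64(17), np.int64(35), np.int64(-146)), (414, np.int64(10), np.int64(34), np.int64(-150))]
```

Request:
jog_arm(jaw=[1,1,1,1,1,1,1,1], linear=[[0,0,-0.005],[0,0,-0.01],[0,0,-0.02],[0,0,-0.03],[0,0,-0.04],[0,0,-0.05],[0,0,-0.05],[0,0,-0.05]], delta_rot=[[0,0,0],[0,0,0],[0,0,0],[0,0,0],[0,0,0],[0,0,0],[0,0,0],[0,0,0]])

```text
clock: 5.17
eef_pos: [0.4731, -0.2631, 0.091]
tool_rot: [0.521, 0.799, 0.251, 0.164]
ft_force: [-0.1, 0.5, -0.5]
grip_width: -0.0001
```

```bash
python3 - <<'E'
from plan import *
snap('f')
p,r,o=now(); print(p)
a=cv2.imread('pics/f_top.png')[240:320,370:450]; a=cv2.resize(a,(600,600),interpolation=cv2.INTER_CUBIC)
for z in (-.03,0,.017):
    u=(proj('top',p+z*r.as_matrix()[:,2])-[370,240]+.5)*7.5; cv2.circle(a,tuple(int(v) for v in u),3,(0,0,255),-1)
cv2.imwrite('pics/f1.png',a)
d=np.load('pics/f_top.npy')
for v in range(276,296,2):
    print(v,[ (u,)+tuple(int(k) for k in (r.inv().apply(world('top',u,v,d=float(d[v,u]))-p)*1000)) for u in range(400,416,2)])
E
python3 pc.py f 2>&1 | grep -E "rim|^20"
```

```text
[ 0.4729 -0.2623  0.0901]
276 [(400, 2, 13, 34), (402, -17, -22, 91), (404, -22, -23, 88), (406, -28, -27, 90), (408, -34, -30, 89), (410, -39, -30, 84), (412, -46, -36, 89), (414, -51, -37, 86)]
278 [(400, -9, -27, 94), (402, -14, -26, 87), (404, -20, -30, 88), (406, -27, -36, 93), (408, -30, -32, 82), (410, -39, -42, 93), (412, -42, -37, 80), (414, -47, -40, 79)]
280 [(400, -6, -31, 90), (402, -11, -31, 85), (404, -18, -37, 89), (406, -23, -38, 86), (408, -26, -34, 74), (410, -33, -40, 79), (412, -39, -43, 79), (414, -46, -47, 80)]
282 [(400, -2, -33, 81), (402, -6, -31, 73), (404, -14, -39, 82), (406, -20, -42, 81), (408, -25, -42, 78), (410, -30, -43, 74), (412, -36, -47, 74), (414, -42, -50, 75)]
284 [(400, 0, -38, 80), (402, -7, -43, 83), (404, -12, -44, 79), (406, 5, 11, -17), (408, 1, 11, -21), (410, -4, 8, -21), (412, -9, 6, -23), (414, -39, -55, 72)]
286 [(400, 1, -45, 80), (402, -3, -46, 77), (404, -9, -48, 76), (406, 8, 8, -22), (408, 5, 10, -29), (410, 1, 11, -36), (412, -3, 9, -38), (414, -10, 3, -32)]
288 [(400, 4, -49, 76), (402, 0, -50, 74), (404, -5, -50, 68), (406, 12, 7, -30), (408, 9, 10, -40), (410, 5, 11, -45), (412, 0, 9, -48), (414, -1, 14, -59)]
290 [(400, 7, -52, 72), (402, 1, -57, 74), (404, -4, -58, 71), (406, 15, 2, -31), (408, 12, 8, -45), (410, 9, 10, -54), (412, 6, 12, -62), (414, 0, 8, -58)]
292 [(400, 10, -57, 69), (402, 3, -62, 72), (404, -1, -64, 70), (406, -6, -64, 65), (408, 17, 8, -55), (410, 14, 11, -65), (412, 12, 18, -80), (414, 7, 16, -82)]
294 [(400, 13, -62, 66), (402, 7, -64, 64), (404, 30, 9, -58), (406, 26, 11, -65), (408, 20, 6, -62), (410, 15, 3, -61), (412, 17, 19, -91), (414, 11, 16, -90)]
rim 102 0.0950231000760502 [ 0.56386918 -0.22058813]
200.67839581278886 0.12095306029261252 [[ 5.19000e-01 -2.41000e-01  8.40000e-02  2.03866e+02  4.90000e-02]
rim 41 0.08982435211170992 [ 0.56211613 -0.22002458]
```

View pics/f1.png

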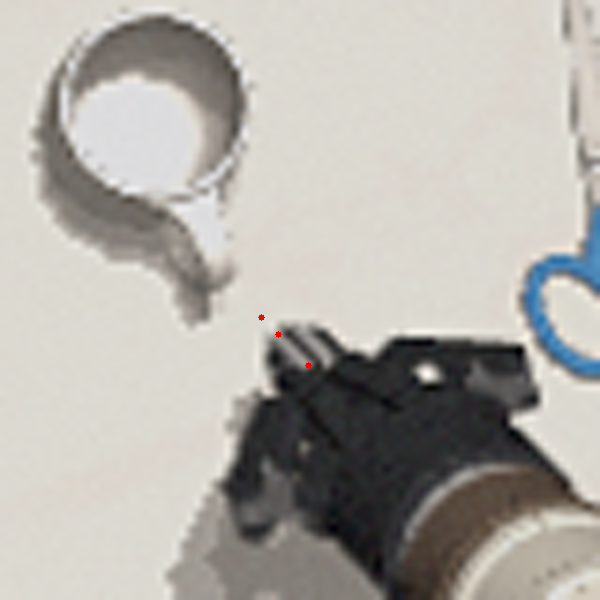

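```bash
python3 - <<'E'
from plan import *
p,r,o=now()
for z in(-.02,-.015,-.01,-.005,0,.017):
    print(z,[((proj('top',p+r.apply([x,y,z]))-[370,240]+.5)*7.5).round() for x,y in((.01,.011),(-.01,.011))])
E
python3 - <<'E'
import cv2
a=cv2.imread('pics/f_top.png')[270:300,395:425]
cv2.imwrite('pics/f2.png',cv2.resize(a,(600,600),interpolation=cv2.INTER_NEAREST))
E
```

```text
-0.02 [array([267., 342.]), array([314., 320.])]
-0.015 [array([262., 337.]), array([309., 315.])]
-0.01 [array([257., 332.]), array([303., 310.])]
-0.005 [array([252., 327.]), array([298., 305.])]
0 [array([247., 322.]), array([293., 300.])]
0.017 [array([230., 305.]), array([276., 283.])]
```

View pics/f2.png

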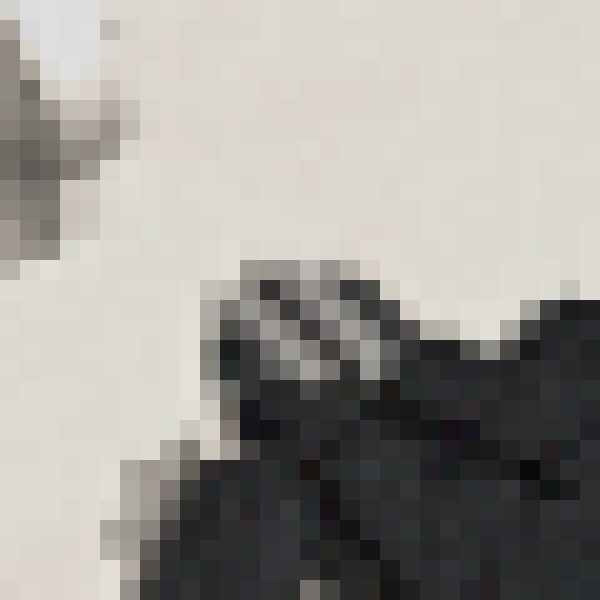

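View pics/f_scene.png

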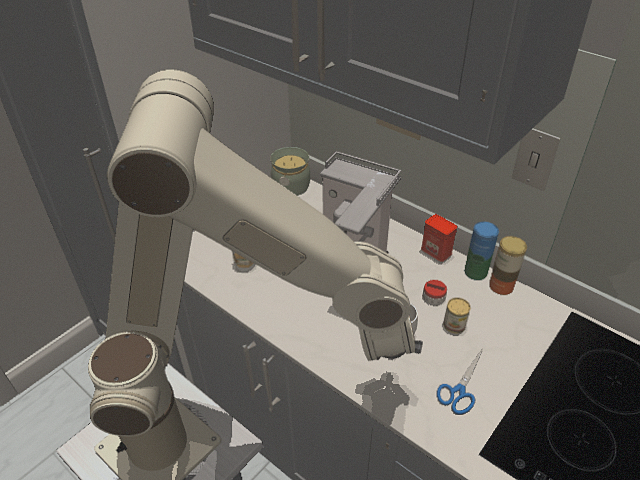

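```bash
python3 - <<'E'
from plan import *
d=np.load('pics/a_scene.npy')
p=np.array([.137,.4803,.2211])
for z in(0,.017,-.035,-.1): print(z,proj('scene',p-[0,0,z]))
a=cv2.imread('pics/a_scene.png')[150:250,10:110];cv2.imwrite('pics/a5.png',cv2.resize(a,(600,600),interpolation=cv2.INTER_NEAREST))
for v in range(200,246,4):
  print(v,[(u,)+tuple(int(k*1000) for k in world('scene',u,v,d=float(d[v,u]))) for u in range(44,72,4)])
E
```

```text
0 [ 60.4909 237.2053]
0.017 [ 62.6732 242.4924]
-0.035 [ 55.895  226.0404]
-0.1 [ 46.9765 204.2539]
200 [(44, 124, 447, 356), (48, 130, 442, 355), (52, 143, 457, 340), (56, 152, 458, 334), (60, 338, 969, -24), (64, 335, 925, -1), (68, 335, 892, 14)]
204 [(44, 120, 447, 347), (48, 128, 447, 343), (52, 134, 439, 343), (56, 147, 455, 327), (60, 334, 972, -40), (64, 334, 935, -21), (68, 337, 911, -12)]
208 [(44, 116, 443, 341), (48, 120, 430, 345), (52, 124, 420, 347), (56, 129, 409, 350), (60, 335, 989, -66), (64, 333, 948, -45), (68, 335, 918, -30)]
212 [(44, 106, 424, 345), (48, 113, 421, 342), (52, 120, 416, 341), (56, 127, 413, 338), (60, 333, 998, -87), (64, 335, 966, -72), (68, 334, 929, -53)]
216 [(44, 110, 448, 319), (48, 109, 417, 336), (52, 116, 414, 333), (56, 122, 409, 332), (60, 140, 437, 306), (64, 335, 980, -96), (68, 333, 938, -73)]
220 [(44, 315, 1136, -184), (48, 113, 441, 309), (52, 113, 415, 323), (56, 118, 407, 323), (60, 126, 407, 319), (64, 336, 998, -124), (68, 334, 956, -101)]
224 [(44, 312, 1143, -204), (48, 323, 1137, -208), (52, 109, 414, 315), (56, 329, 1072
[... 179 characters left out ...]
08, 299), (64, 128, 407, 294), (68, 334, 986, -153)]
232 [(44, 300, 1140, -233), (48, 312, 1137, -239), (52, 323, 1130, -243), (56, 109, 410, 293), (60, 122, 423, 278), (64, 132, 427, 269), (68, 334, 1000, -179)]
236 [(44, 294, 1140, -249), (48, 305, 1133, -252), (52, 319, 1135, -263), (56, 114, 437, 263), (60, 120, 428, 264), (64, 127, 424, 262), (68, 335, 1019, -209)]
240 [(44, 285, 1128, -255), (48, 301, 1138, -272), (52, 315, 1141, -283), (56, 328, 1138, -291), (60, 116, 425, 257), (64, 123, 423, 253), (68, 332, 1026, -230)]
244 [(44, 282, 1139, -280), (48, 297, 1143, -292), (52, 307, 1134, -294), (56, 320, 1130, -301), (60, 327, 1110, -294), (64, 325, 1062, -265), (68, 332, 1040, -257)]
```

View pics/a5.png

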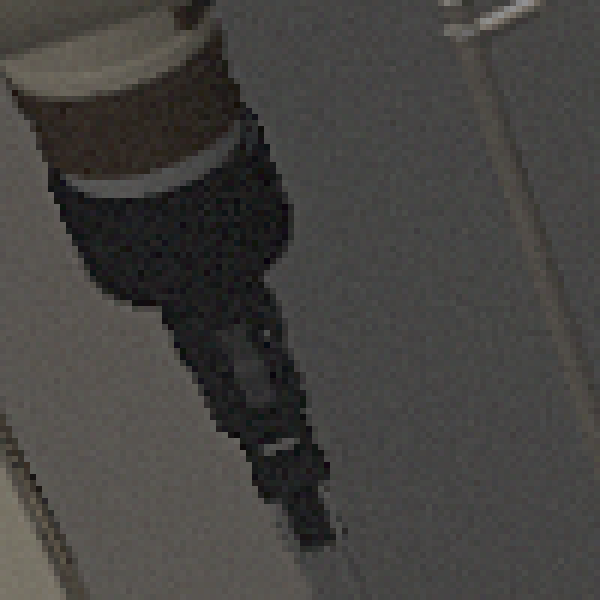

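```bash
python3 - <<'E'
from plan import *
from pc import cloud
for tag,c in(('a',(.561,-.2225)),('f',(.5635,-.2203))):
    p=cloud('top',tag,(385,402,262,285)); c=np.array(c)
    v=p[:,:2]-c; rr=np.hypot(*v.T); m=(rr>.045)&(rr<.078)&(p[:,2]>.04)&(p[:,2]<.095)
    a=np.degrees(np.arctan2(v[m,1],v[m,0]))%360
    print(tag,m.sum(),np.mean(a),np.median(a),rr[m].max())
    m&=rr>.06; a=np.degrees(np.arctan2(v[m,1],v[m,0]))%360;print(np.mean(a),p[m].mean(0))
E
```

```text
a 42 203.23035026669854 202.4222810705096 0.07237260149371523
201.6408284450683 [ 0.4984 -0.2473  0.0665]
f 47 200.25983252524313 200.36683662200386 0.07155415149000176
200.13145805291006 [ 0.5013 -0.2431  0.0665]
```

```bash
python3 - <<'E'
from plan import *
p,r,o=now(); rf=ori(21,35); z=rf.as_matrix()[:,2]
g=np.array([.5005,-.2443,.052])+.036*z
print(p,g,delta(p,r,g,rf),delta(p,r,g-.045*z,rf))
E
```

```text
[ 0.4729 -0.2623  0.0901] [ 0.5198 -0.2369  0.0225] (array([0.0041, 0.0051, 0.0858]), array([-0.1728, -1.7323,  2.3157])) (array([0.0055, 0.005 , 0.0409]), array([-0.1728, -1.7323,  2.3157]))
```

Request:
jog_arm(jaw=[0,0,0,0,0,0,0,0], linear=[[0,0,0],[0,0,0],[0.002,0.002,0.01],[0.004,0.004,0.025],[0.0055,0.005,0.041],[0.0055,0.005,0.041],[0.0055,0.005,0.041],[0.0055,0.005,0.041]], delta_rot=[[0,0,0],[0,0,0],[0,-0.5,0.8],[0,-1.2,1.6],[0,-1.7,2.3],[0,-1.7,2.3],[0,-1.7,2.3],[0,-1.7,2.3]])

```text
clock: 5.93
eef_pos: [0.4959, -0.2463, 0.0596]
tool_rot: [0.54, 0.787, 0.247, 0.169]
ft_force: [-0.7, -0.7, -1.0]
grip_width: 0.0852
```

```bash
python3 - <<'E'
from plan import *
p,r,o=now(); rf=ori(21,35); z=rf.as_matrix()[:,2]
g=np.array([.5005,-.2443,.052])+.036*z
print(p,o['grip_width'],delta(p,r,g,rf))
E
```

```text
[ 0.4959 -0.2463  0.0596] 0.08515009745099315 (array([ 0.0001, -0.0001,  0.0451]), array([-0.1783, -0.0511,  0.0484]))
```

Now advance, and stop the closing partway to check.

Request:
jog_arm(jaw=[0,0,0,0,0,0,0,0], linear=[[0,0,0.008],[0,0,0.016],[0,0,0.024],[0,0,0.032],[0,0,0.039],[0,0,0.045],[0,0,0.045],[0,0,0.045]], delta_rot=[[0,0,0],[0,0,0],[0,0,0],[0,0,0],[0,0,0],[0,0,0],[0,0,0],[0,0,0]])

```text
clock: 6.6
eef_pos: [0.5197, -0.2364, 0.0218]
tool_rot: [0.54, 0.787, 0.247, 0.169]
ft_force: [0.5, -0.4, 0.3]
grip_width: 0.0856
```

```bash
python3 - <<'E'
from plan import *
snap('g')
p,r,o=now(); print(p,o['ft_force'])
a=cv2.imread('pics/g_top.png')[230:310,365:445]; a=cv2.resize(a,(600,600),interpolation=cv2.INTER_CUBIC)
cv2.imwrite('pics/g1.png',a)
E
```

```text
[ 0.5198 -0.237   0.0225] [-0.2375 -0.0198  0.0248]
```

View pics/g1.png

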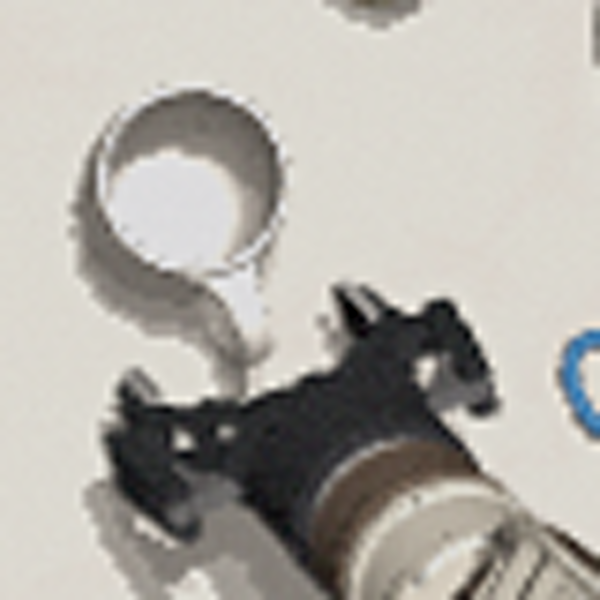

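Request:
jog_arm(jaw=[1,1,1,1,1,1,1,1], linear=[[0,0,0],[0,0,0],[0,0,0],[0,0,0],[0,0,0],[0,0,0],[0,0,0],[0,0,0]], delta_rot=[[0,0,0],[0,0,0],[0,0,0],[0,0,0],[0,0,0],[0,0,0],[0,0,0],[0,0,0]])

```text
clock: 7.37
eef_pos: [0.52, -0.2372, 0.0228]
tool_rot: [0.54, 0.786, 0.247, 0.17]
ft_force: [-1.0, -0.9, 0.8]
grip_width: 0.0133
```

```bash
python3 - <<'E'
from plan import *
snap('i')
p,r,o=now(); print(p,o['ft_force'],o['grip_width'])
a=cv2.imread('pics/i_top.png')[230:310,365:445]; a=cv2.resize(a,(600,600),interpolation=cv2.INTER_CUBIC)
cv2.imwrite('pics/i1.png',a)
E
python3 pc.py i 2>&1 | grep rim
```

```text
[ 0.52   -0.2373  0.0228] [-1.3275 -1.3921  0.6145] 0.013697268251220363
rim 106 0.09744488492927905 [ 0.56430345 -0.21908061]
rim 73 0.09105662732454589 [ 0.56185005 -0.21968884]
```

View pics/i1.png

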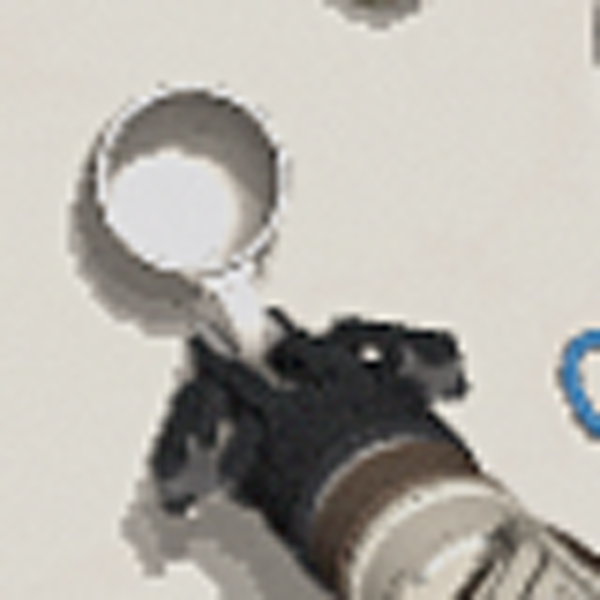

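```bash
cat > rows.py <<'E'
from plan import *
def rows(p,r,wps):
    "wps list of (pos,rot)"
    for w,q in wps:
        l,a=delta(p,r,w,q); print(l.round(4).tolist(),a.round(1).tolist())
E
python3 - <<'E'
from rows import *
p,r,o=now()
print(p,r.as_matrix()[:,2])
rows(p,r,[(p+[0,0,.022],r),(p+np.array([-.04,.01,.022]),r),(p+np.array([-.08,.02,.022]),r)])
E
```

```text
[ 0.52   -0.2373  0.0228] [ 0.5336  0.2045 -0.8207]
[-0.0, 0.0126, -0.0181] [0.0, 0.0, 0.0]
[0.0237, -0.0151, -0.0374] [0.0, 0.0, 0.0]
[0.0474, -0.0428, -0.0566] [0.0, 0.0, 0.0]
```

Request:
jog_arm(jaw=[1,1,1,1,1,1,1,1], linear=[[0,0.003,-0.004],[0,0.006,-0.009],[0,0.009,-0.0135],[0,0.0126,-0.018],[0,0.0126,-0.018],[0,0.0126,-0.018],[0,0.0126,-0.018],[0,0.0126,-0.018]], delta_rot=[[0,0,0],[0,0,0],[0,0,0],[0,0,0],[0,0,0],[0,0,0],[0,0,0],[0,0,0]])

```text
clock: 8.13
eef_pos: [0.5196, -0.2367, 0.0442]
tool_rot: [0.54, 0.787, 0.247, 0.169]
ft_force: [0.2, -0.4, -1.1]
grip_width: 0.0132
```

```bash
python3 - <<'E'
from rows import *
snap('j')
p,r,o=now(); print(p,o['ft_force'],o['grip_width'])
a=cv2.imread('pics/j_top.png')[230:310,365:445]; a=cv2.resize(a,(500,500),interpolation=cv2.INTER_CUBIC)
cv2.imwrite('pics/j1.png',a)
a=cv2.imread('pics/j_scene.png')[280:380,350:450]; a=cv2.resize(a,(500,500),interpolation=cv2.INTER_CUBIC)
cv2.imwrite('pics/j2.png',a)
rf=ori(-10,35)
rv=(r.inv()*rf).as_rotvec(); print(np.degrees(rv))
h=r*R.from_rotvec(rv/2)
rows(p,r,[([.44,-.21,p[2]],r),([.42,-.10,p[2]],h)])
E
```

```text
[ 0.5196 -0.2367  0.0441] [ 0.5242 -0.4403 -2.6909] 0.013541101813661112
[ -0.2028 -17.7919  25.4301]
[0.0535, -0.0532, -0.0369] [0.0, 0.0, 0.0]
[0.1634, -0.0361, -0.025] [-0.1, -8.9, 12.7]
```

View pics/j1.png

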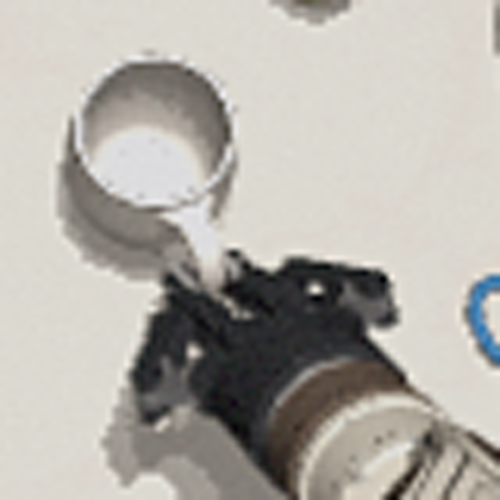

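View pics/j2.png

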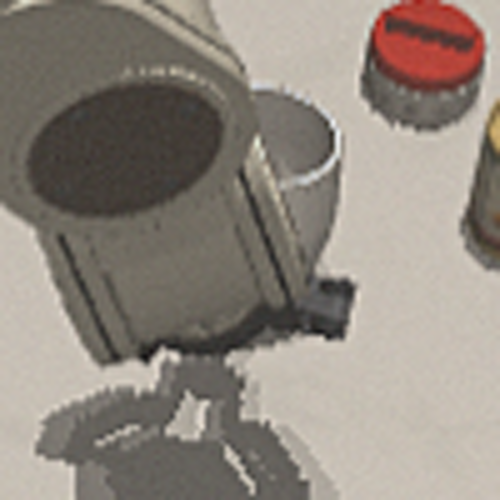

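```bash
cat > rim.py <<'E'
from plan import *
from pc import cloud
from scipy.optimize import least_squares
def rim(tag,c0,ztop,names=('top','scene')):
  for n in names:
    u,v=proj(n,[*c0,ztop]).astype(int)
    p=cloud(n,tag,(u-24,u+25,v-24,v+25)); d=np.hypot(p[:,0]-c0[0],p[:,1]-c0[1])
    m=(d<.052)&(p[:,2]>ztop-.012)&(p[:,2]<ztop+.015); q=p[m]
    c=least_squares(lambda c:np.hypot(q[:,0]-c[0],q[:,1]-c[1])-.0395,c0,loss='soft_l1',f_scale=.002).x
    A=np.c_[q[:,:2]-c,np.ones(len(q))]; s=np.linalg.lstsq(A,q[:,2],rcond=None)[0]
    print(n,len(q),'c',c,'slope xy,z',s)
if __name__=='__main__':
  import sys; a=sys.argv; rim(a[1],np.array([float(a[2]),float(a[3])]),float(a[4]))
E
python3 rim.py a .561 -.2235 .088; python3 rim.py j .563 -.219 .11
```

```text
top 156 c [ 0.5604 -0.2231] slope xy,z [ 0.0568 -0.006   0.0852]
scene 311 c [ 0.5606 -0.2245] slope xy,z [ 0.0042 -0.0039  0.083 ]
top 92 c [ 0.5719 -0.2146] slope xy,z [-0.0167  0.0032  0.1017]
scene 30 c [ 0.5723 -0.2158] slope xy,z [-0.0543  0.031   0.1012]
```

```bash
python3 - <<'E'
from rows import *
p,r,o=now(); p0=np.array([.5196,-.2367,.0441])
rf=ori(-10,39.5)
rv=(r.inv()*rf).as_rotvec(); print(np.degrees(rv))
F=lambda f:r*R.from_rotvec(rv*f)
z=p[2]
# control points over 16 rows
xs=np.interp(np.arange(1,17),[0,6,10,16],[p[0],.445,.42,.425]); ys=np.interp(np.arange(1,17),[0,6,16],[p[1],-.19,.035])
fs=np.interp(np.arange(1,17),[0,4,16],[0,.1,1])
w=[(np.array([x,y,z+.005*min(1,f*2)]),F(f)) for x,y,f in zip(xs,ys,fs)]
rows(p,r,w[:8])
print(w[7][0]); rows(*w[7],w[8:])
E
```

```text
[ -4.5922 -18.7817  24.7188]
[0.0117, -0.0071, -0.0052] [-0.1, -0.5, 0.6]
[0.0235, -0.0142, -0.0105] [-0.2, -0.9, 1.2]
[0.0352, -0.0213, -0.0157] [-0.3, -1.4, 1.9]
[0.0469, -0.0284, -0.0209] [-0.5, -1.9, 2.5]
[0.0587, -0.0352, -0.0266] [-0.8, -3.3, 4.3]
[0.0704, -0.042, -0.0322] [-1.1, -4.7, 6.2]
[0.0936, -0.0398, -0.0315] [-1.5, -6.1, 8.0]
[0.1169, -0.0375, -0.0308] [-1.8, -7.5, 9.9]
[ 0.4325 -0.145   0.0481]
[0.0232, -0.0017, -0.0024] [-0.3, -1.4, 1.9]
[0.0464, -0.0038, -0.0043] [-0.7, -2.8, 3.7]
[0.0685, -0.0003, -0.0019] [-1.0, -4.2, 5.6]
[0.0906, 0.0031, 0.0005] [-1.4, -5.6, 7.4]
[0.1127, 0.0065, 0.0029] [-1.7, -7.0, 9.3]
[0.1348, 0.01, 0.0053] [-2.1, -8.5, 11.1]
[0.157, 0.0134, 0.0078] [-2.4, -9.9, 13.0]
[0.1791, 0.0168, 0.0102] [-2.8, -11.3, 14.8]
```

Request:
jog_arm(jaw=[1,1,1,1,1,1,1,1], linear=[[0.009,-0.006,-0.004],[0.021,-0.0135,-0.01],[0.035,-0.021,-0.0157],[0.047,-0.0284,-0.021],[0.059,-0.035,-0.0266],[0.0705,-0.041,-0.0315],[0.0936,-0.04,-0.0315],[0.117,-0.0375,-0.031]], delta_rot=[[-0.1,-0.5,0.6],[-0.2,-0.9,1.2],[-0.3,-1.4,1.9],[-0.5,-1.9,2.5],[-0.8,-3.3,4.3],[-1.1,-4.7,6.2],[-1.5,-6.1,8],[-1.8,-7.5,9.9]])

```text
clock: 8.9
eef_pos: [0.432, -0.1453, 0.0485]
tool_rot: [0.62, 0.719, 0.237, 0.208]
ft_force: [0.7, 1.3, -2.2]
grip_width: 0.0135
```

Request:
jog_arm(jaw=[1,1,1,1,1,1,1,1], linear=[[0.023,-0.002,-0.0024],[0.046,-0.0038,-0.004],[0.0685,-0.001,-0.002],[0.0906,0.003,0.0005],[0.1127,0.0065,0.003],[0.1348,0.01,0.0053],[0.157,0.0134,0.0078],[0.179,0.0168,0.0102]], delta_rot=[[-0.3,-1.4,1.9],[-0.7,-2.8,3.7],[-1,-4.2,5.6],[-1.4,-5.6,7.4],[-1.7,-7,9.3],[-2.1,-8.5,11.1],[-2.4,-9.9,13],[-2.8,-11.3,14.8]])

```text
clock: 9.57
eef_pos: [0.4361, 0.0414, 0.0587]
tool_rot: [0.723, 0.604, 0.213, 0.257]
ft_force: [0.8, -0.5, -2.1]
grip_width: 0.0131
```

```bash
python3 - <<'E'
from rows import *
snap('k0');snap('k')
p,r,o=now(); print(p,o['ft_force'],o['grip_width'],o['joint_pos'])
M=r.as_matrix(); print(M[:,2],M[:,0])
E
python3 rim.py k .47 .028 .11
python3 -c "
import cv2;a=cv2.imread('pics/k_top.png')[190:310,260:380];cv2.imwrite('pics/k1.png',cv2.resize(a,(600,600),interpolation=cv2.INTER_CUBIC))"
```

```text
[0.4343 0.041  0.0568] [-0.3619 -1.1211 -2.0857] 0.01326198063463694 [ 0.3054  0.0394 -1.0871 -0.1721 -0.2966  0.3814]
[ 0.6151 -0.1125 -0.7803] [ 0.1724  0.985  -0.0062]
top 185 c [0.4872 0.0345] slope xy,z [-0.052   0.0155  0.1085]
scene 299 c [0.4876 0.0348] slope xy,z [-0.063   0.0351  0.1059]
```

View pics/k_scene.png

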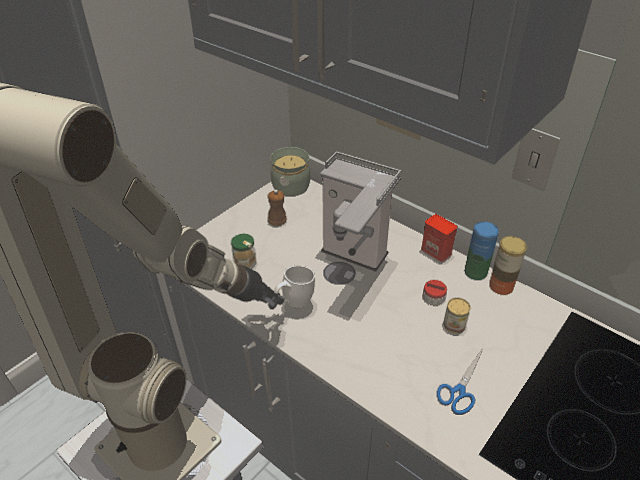

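View pics/k1.png

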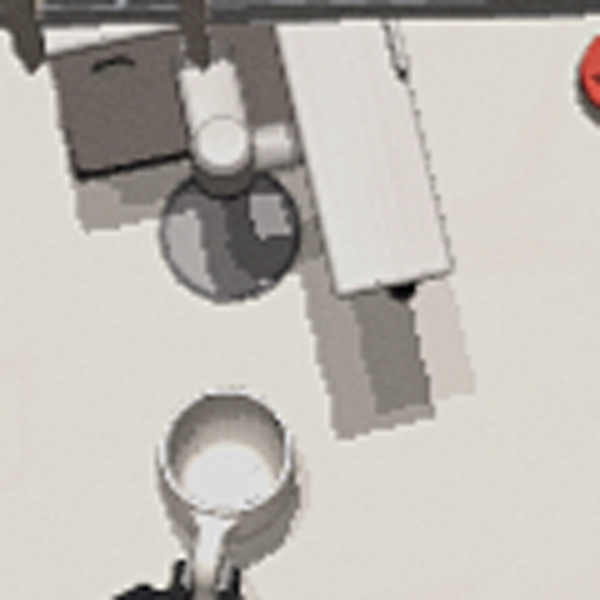

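```bash
python3 - <<'E'
from rows import *
p,r,o=now()
rf=ori(-10,42); t=np.array([.575,.036,.039])
rv=(r.inv()*rf).as_rotvec()
w=[]
for i in range(1,8):
    f=i/7; w.append((p+(t-p)*[f,f,min(1,f*1.6)],r*R.from_rotvec(rv*f)))
rows(p,r,w)
E
```

```text
[0.0028, 0.013, 0.0156] [-0.5, 0.0, 0.0]
[0.0056, 0.026, 0.0312] [-0.9, 0.1, 0.1]
[0.0084, 0.0391, 0.0468] [-1.4, 0.1, 0.1]
[0.0111, 0.0521, 0.0625] [-1.9, 0.1, 0.2]
[0.0139, 0.0667, 0.0761] [-2.4, 0.2, 0.2]
[0.0167, 0.0822, 0.0885] [-2.8, 0.2, 0.2]
[0.0194, 0.0978, 0.101] [-3.3, 0.2, 0.3]
```

Request:
jog_arm(jaw=[1,1,1,1,1,1,1,1], linear=[[0.002,0.008,0.01],[0.0045,0.021,0.025],[0.0084,0.039,0.0468],[0.011,0.052,0.0625],[0.014,0.0667,0.076],[0.0165,0.081,0.0875],[0.019,0.094,0.098],[0.0194,0.098,0.101]], delta_rot=[[-0.5,0,0],[-0.9,0,0],[-1.4,0.1,0.1],[-1.9,0.1,0.2],[-2.4,0.2,0.2],[-2.8,0.2,0.2],[-3.3,0.2,0.3],[-3.3,0.2,0.3]])

```text
clock: 10.43
eef_pos: [0.5784, 0.0303, 0.0403]
tool_rot: [0.718, 0.596, 0.23, 0.277]
ft_force: [0.1, -0.6, -1.1]
grip_width: 0.0134
```

```bash
python3 - <<'E'
from rows import *
snap('l0');snap('l')
p,r,o=now(); print(p,o['ft_force'],o['grip_width'],o['joint_pos'])
M=r.as_matrix(); print(M[:,2],M[:,0])
E
python3 rim.py l .625 .028 .10
python3 -c "
import cv2;a=cv2.imread('pics/l_top.png')[190:290,260:360];cv2.imwrite('pics/l1.png',cv2.resize(a,(600,600),interpolation=cv2.INTER_CUBIC))
a=cv2.imread('pics/l_scene.png')[180:330,260:440];cv2.imwrite('pics/l2.png',cv2.resize(a,(720,600),interpolation=cv2.INTER_CUBIC))"
```

```text
[0.5743 0.0317 0.0391] [-0.2815  0.4952 -2.6311] 0.012956038308625243 [ 0.1871  0.3199 -0.8647 -0.3115 -0.2444  0.2801]
[ 0.6575 -0.1218 -0.7436] [ 0.1815  0.9834 -0.0006]
top 135 c [0.6262 0.0218] slope xy,z [-0.0289  0.0057  0.0948]
scene 212 c [0.6275 0.0176] slope xy,z [-0.0354  0.0185  0.0934]
```

View pics/l2.png

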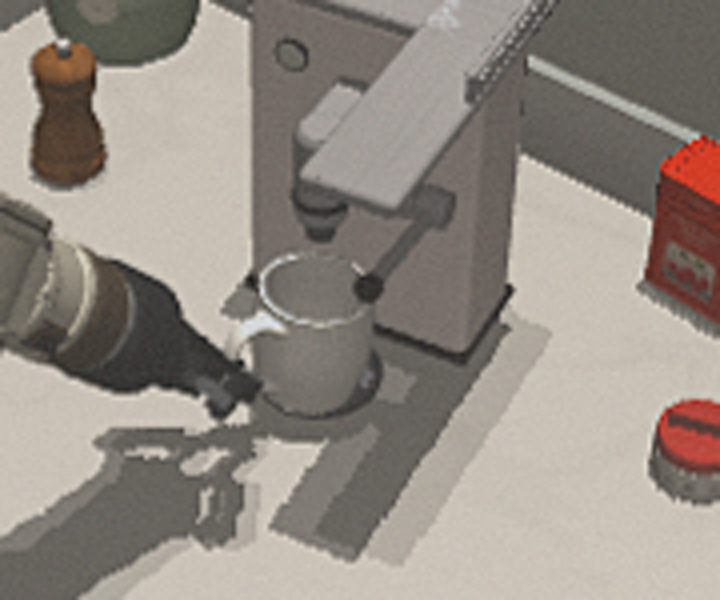

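View pics/l1.png

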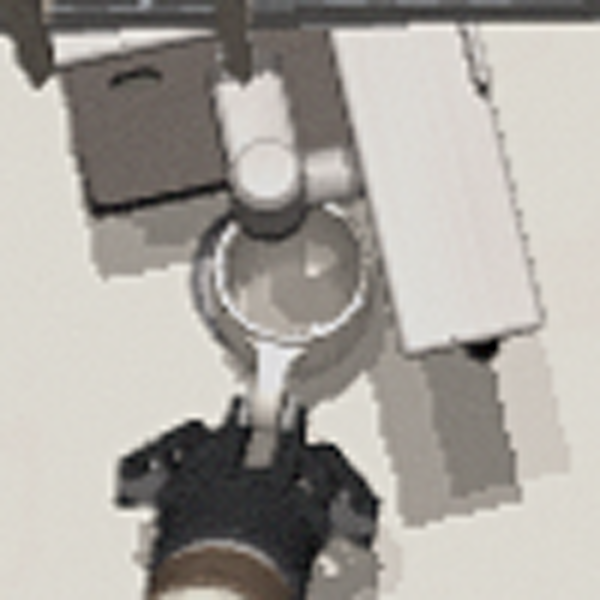

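```bash
python3 - <<'E'
from rows import *
p,r,o=now(); print(p)
s=np.array([.0185,.006,0])
rows(p,r,[(p+s*.5,r),(p+s,r),(p+s+[0,0,-.004],r),(p+s+[0,0,-.008],r),(p+s+[0,0,-.012],r),(p+s+[0,0,-.014],r)])
E
```

```text
[0.5743 0.0317 0.0391]
[0.0046, 0.0064, 0.0057] [0.0, 0.0, 0.0]
[0.0093, 0.0127, 0.0114] [0.0, 0.0, 0.0]
[0.0093, 0.01, 0.0144] [0.0, 0.0, 0.0]
[0.0093, 0.0074, 0.0174] [0.0, 0.0, 0.0]
[0.0093, 0.0047, 0.0204] [0.0, 0.0, 0.0]
[0.0093, 0.0034, 0.0218] [0.0, 0.0, 0.0]
```

Request:
jog_arm(jaw=[1,1,1,1,1,1,1,1], linear=[[0.0046,0.0064,0.0057],[0.0093,0.0127,0.0114],[0.0093,0.0127,0.0114],[0.0093,0.01,0.0144],[0.0093,0.0074,0.0174],[0.0093,0.0047,0.0204],[0.0093,0.0047,0.0204],[0.0093,0.0047,0.0204]], delta_rot=[[0,0,0],[0,0,0],[0,0,0],[0,0,0],[0,0,0],[0,0,0],[0,0,0],[0,0,0]])

```text
clock: 11.3
eef_pos: [0.5934, 0.0394, 0.0267]
tool_rot: [0.717, 0.598, 0.229, 0.275]
ft_force: [0.4, 0.7, -2.1]
grip_width: 0.0123
```

```bash
python3 - <<'E'
from rows import *
snap('m0');snap('m')
p,r,o=now(); print(p,o['ft_force'],o['grip_width'])
rows(p,r,[(p-[0,0,.002],r)])
E
python3 rim.py m .6435 .0275 .088
python3 -c "
import cv2;a=cv2.imread('pics/m_top.png')[190:290,260:360];cv2.imwrite('pics/m1.png',cv2.resize(a,(600,600),interpolation=cv2.INTER_CUBIC))
a=cv2.imread('pics/m_scene.png')[205:305,285:405];cv2.imwrite('pics/m2.png',cv2.resize(a,(720,600),interpolation=cv2.INTER_CUBIC))"
```

```text
[0.5943 0.0395 0.0278] [ 0.0616  0.114  -1.6193] 0.012615697942643844
[-0.0, -0.0013, 0.0015] [0.0, 0.0, 0.0]
top 121 c [0.6442 0.0257] slope xy,z [0.1017 0.0107 0.0903]
scene 277 c [0.6422 0.0226] slope xy,z [-0.0052  0.021   0.0842]
```

View pics/m2.png

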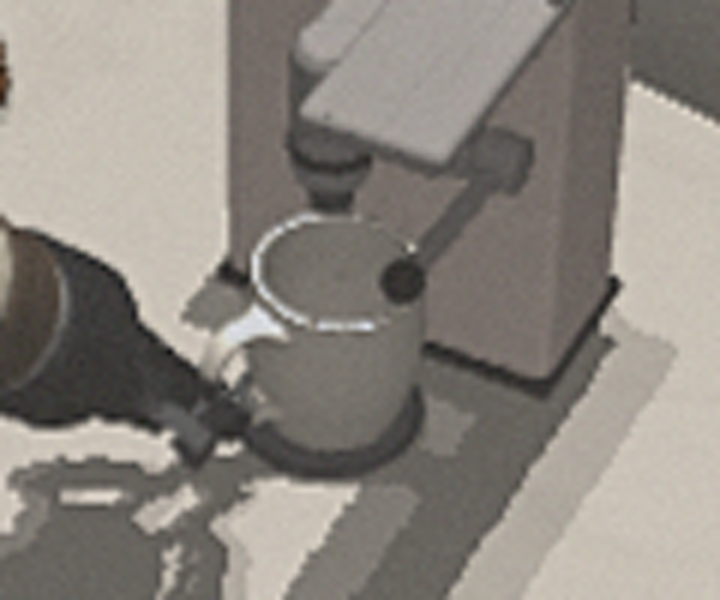

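View pics/m1.png

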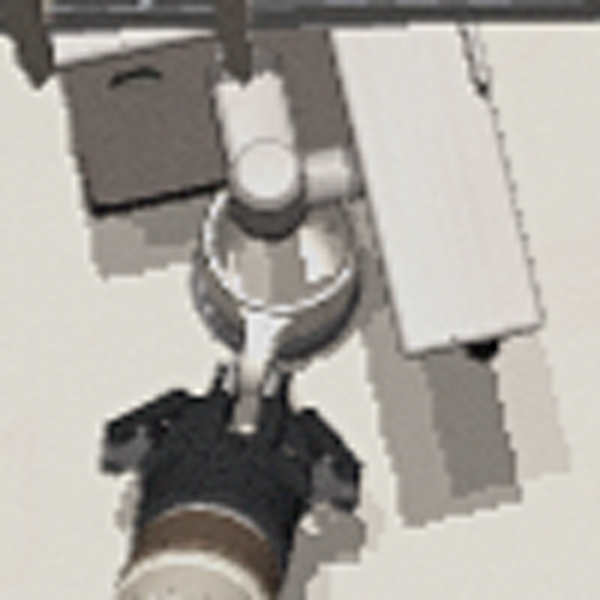

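Request:
jog_arm(jaw=[1,1,1,1,0,0,0,0], linear=[[0,-0.0007,0.0008],[0,-0.0013,0.0015],[0,-0.0013,0.0015],[0,-0.0013,0.0015],[0,-0.0013,0.0015],[0,-0.0013,0.0015],[0,-0.0013,0.0015],[0,-0.0013,0.0015]], delta_rot=[[0,0,0],[0,0,0],[0,0,0],[0,0,0],[0,0,0],[0,0,0],[0,0,0],[0,0,0]])

```text
clock: 12.17
eef_pos: [0.5948, 0.0395, 0.0263]
tool_rot: [0.717, 0.598, 0.231, 0.276]
ft_force: [0.0, 0.4, -0.8]
grip_width: 0.0601
```

```bash
python3 - <<'E'
from rows import *
snap('n')
p,r,o=now(); print(p,o['ft_force'],o['grip_width'])
E
python3 rim.py n .6435 .0275 .088
python3 -c "
import cv2;a=cv2.imread('pics/n_top.png')[190:290,260:360];cv2.imwrite('pics/n1.png',cv2.resize(a,(600,600),interpolation=cv2.INTER_CUBIC))
a=cv2.imread('pics/n_scene.png')[205:305,285:405];cv2.imwrite('pics/n2.png',cv2.resize(a,(720,600),interpolation=cv2.INTER_CUBIC))"
```

```text
[0.5946 0.0395 0.0261] [-0.326   0.5219 -0.253 ] 0.07427685548181968
top 112 c [0.6441 0.0294] slope xy,z [ 0.0388 -0.0151  0.0855]
scene 240 c [0.6426 0.026 ] slope xy,z [ 0.0307 -0.0051  0.083 ]
```

View pics/n2.png

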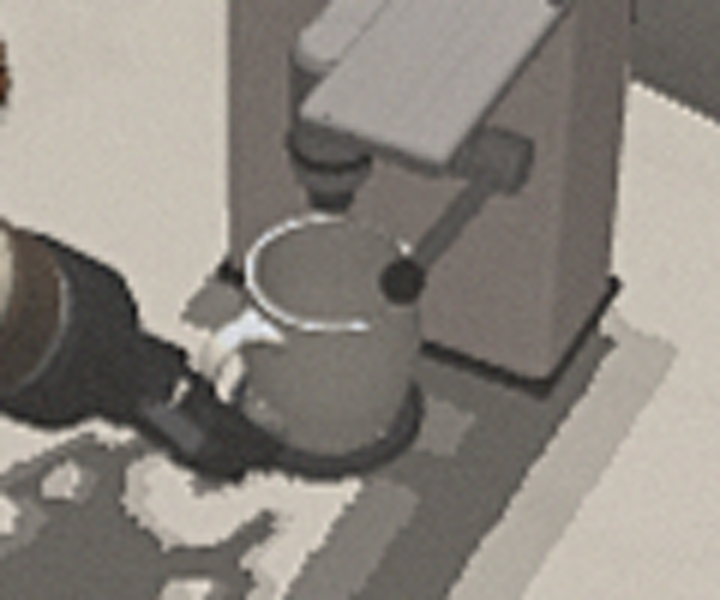

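View pics/n1.png

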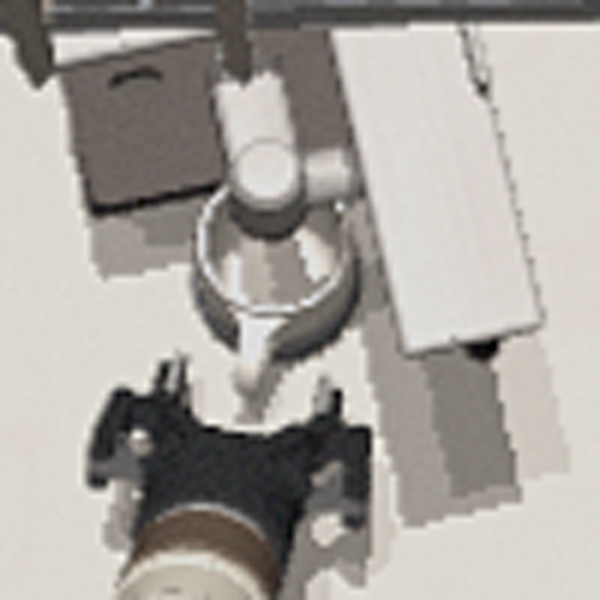

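Request:
jog_arm(jaw=[0,0,0,0,0,0,0,0], linear=[[0,0,-0.008],[0,0,-0.018],[0,0,-0.03],[0,0,-0.045],[0,0,-0.06],[0,0,-0.075],[0,0,-0.09],[0,0,-0.09]], delta_rot=[[0,0,0],[0,0,0],[0,0,0],[0,0,0],[0,0,0],[0,0,0],[0,0,0],[0,0,0]])

```text
clock: 12.93
eef_pos: [0.5341, 0.0506, 0.0945]
tool_rot: [0.716, 0.598, 0.231, 0.276]
ft_force: [0.8, 0.2, 0.8]
grip_width: 0.0853
```

```bash
python3 - <<'E'
from rows import *
snap('q')
p,r,o=now(); print(p,o['joint_pos'])
rf=ori(3,62); z=rf.as_matrix()[:,2];y=rf.as_matrix()[:,1]
T=lambda C:np.array(C)+.018*z+.011*y
print(T([.5,-.076,.23]),T([.568,-.071,.215]))
rv=(r.inv()*rf).as_rotvec();print(np.degrees(rv))
t=T([.47,-.076,.235])
rows(p,r,[(p+(t-p)*i/8,r*R.from_rotvec(rv*i/8)) for i in range(1,9)])
E
python3 rim.py q .6435 .0275 .088
```

```text
[0.5353 0.0506 0.0936] [ 0.2615  0.1215 -0.886  -0.1238 -0.2902  0.3372]
[ 0.521  -0.0749  0.2313] [ 0.589  -0.0699  0.2163]
[-19.695   10.5069  -8.2592]
[-0.0164, 0.01, -0.015] [-2.5, 1.3, -1.0]
[-0.0328, 0.0201, -0.03] [-4.9, 2.6, -2.1]
[-0.0492, 0.0301, -0.045] [-7.4, 3.9, -3.1]
[-0.0656, 0.0402, -0.06] [-9.8, 5.3, -4.1]
[-0.082, 0.0502, -0.075] [-12.3, 6.6, -5.2]
[-0.0984, 0.0602, -0.09] [-14.8, 7.9, -6.2]
[-0.1148, 0.0703, -0.105] [-17.2, 9.2, -7.2]
[-0.1312, 0.0803, -0.12] [-19.7, 10.5, -8.3]
top 113 c [0.6442 0.0296] slope xy,z [ 0.0514 -0.0266  0.0858]
scene 229 c [0.642  0.0263] slope xy,z [ 0.0153 -0.0096  0.0829]
```

Request:
jog_arm(jaw=[0,1,1,1,1,1,1,1], linear=[[-0.0164,0.01,-0.015],[-0.0328,0.02,-0.03],[-0.0492,0.03,-0.045],[-0.0656,0.04,-0.06],[-0.082,0.05,-0.075],[-0.0984,0.06,-0.09],[-0.1148,0.07,-0.105],[-0.131,0.08,-0.12]], delta_rot=[[-2.5,1.3,-1],[-4.9,2.6,-2.1],[-7.4,3.9,-3.1],[-9.8,5.3,-4.1],[-12.3,6.6,-5.2],[-14.8,7.9,-6.2],[-17.2,9.2,-7.2],[-19.7,10.5,-8.3]])

```text
clock: 13.7
eef_pos: [0.4906, -0.0755, 0.2362]
tool_rot: [0.589, 0.622, 0.373, 0.355]
ft_force: [0.9, 1.4, -0.5]
grip_width: 0.0004
```

```bash
python3 - <<'E'
from rows import *
snap('s0'); snap('s')
p,r,o=now(); print(p,o['joint_pos'],o['grip_width'])
rf=ori(3,62); z=rf.as_matrix()[:,2];y=rf.as_matrix()[:,1]
T=lambda C:np.array(C)+.018*z+.011*y
print(r.as_matrix()[:,2],z)
rows(p,r,[(T([.47,-.076,.235]),rf),(T([.51,-.075,.225]),rf),(T([.568,-.071,.212]),rf)])
M=r.as_matrix(); C=p-.018*M[:,2]-.011*M[:,1]; D=C+.022*M[:,1]
for n in('top','scene'):
    a=cv2.imread(f'pics/s_{n}.png'); u=proj(n,C).astype(int); x0,y0=u-50
    b=cv2.resize(a[y0:y0+100,x0:x0+100],(500,500),interpolation=cv2.INTER_CUBIC)
    for q,c in((C,(0,0,255)),(D,(0,255,0)),(p,(255,0,0))):
        k=((proj(n,q)-[x0,y0]+.5)*5).astype(int); cv2.circle(b,tuple(int(v) for v in k),3,c,-1)
    cv2.imwrite(f'pics/s1_{n}.png',b)
E
```

```text
[ 0.4906 -0.0764  0.2348] [-0.3949 -0.2534 -1.0858 -0.2972  0.3874 -0.2212] 3.370849155868018e-05
[ 0.8805  0.0423 -0.4722] [ 0.8817  0.0462 -0.4695]
[0.0015, 0.0016, -0.0003] [-0.2, 0.2, -0.1]
[0.0006, 0.0117, 0.0397] [-0.2, 0.2, -0.1]
[0.0018, 0.0276, 0.0971] [-0.2, 0.2, -0.1]
```

View pics/s1_scene.png

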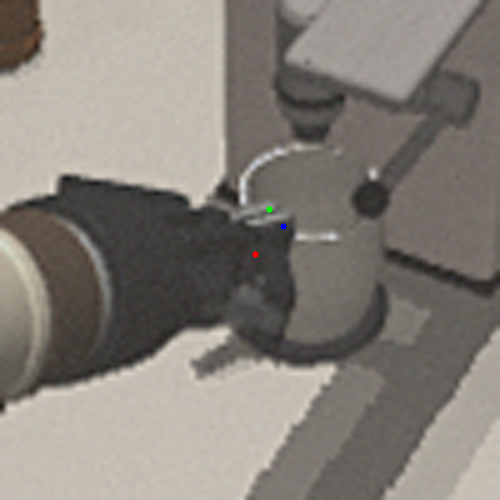

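View pics/s1_top.png

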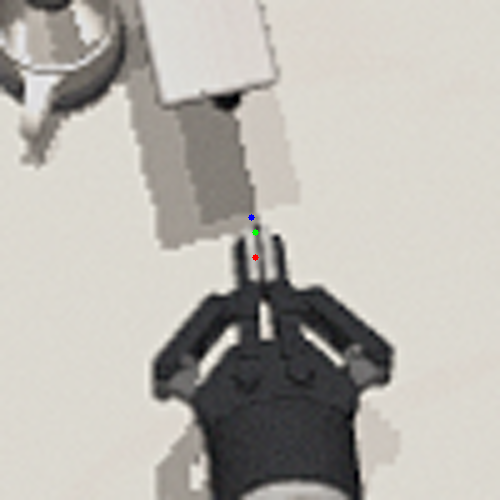

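```bash
python3 - <<'E'
from rows import *
p,r,o=now()
rf=ori(3,62); z=rf.as_matrix()[:,2];y=rf.as_matrix()[:,1]
T=lambda C:np.array(C)+.018*z+.011*y
rows(p,r,[(T([.49,-.075,.225]),rf),(T([.52,-.073,.211]),rf),(T([.54,-.072,.208]),rf),(T([.564,-.071,.208]),rf)])
E
```

```text
[0.0016, 0.0022, 0.0221] [-0.2, 0.2, -0.1]
[0.0021, 0.0041, 0.0552] [-0.2, 0.2, -0.1]
[0.0021, 0.0109, 0.0743] [-0.2, 0.2, -0.1]
[0.002, 0.0222, 0.0955] [-0.2, 0.2, -0.1]
```

Request:
jog_arm(jaw=[1,1,1,1,1,1,1,1], linear=[[0.001,0.001,0.011],[0.0016,0.0022,0.022],[0.002,0.003,0.039],[0.002,0.004,0.055],[0.002,0.011,0.0743],[0.002,0.0165,0.085],[0.002,0.022,0.0955],[0.002,0.022,0.0955]], delta_rot=[[0,0,0],[0,0,0],[0,0,0],[0,0,0],[0,0,0],[0,0,0],[0,0,0],[0,0,0]])

```text
clock: 14.57
eef_pos: [0.5874, -0.0664, 0.2098]
tool_rot: [0.589, 0.623, 0.373, 0.354]
ft_force: [-0.7, -0.5, 0.3]
grip_width: -0.0002
```

```bash
cat > lev.py <<'E'
from rows import *
import sys
tag=sys.argv[1]
snap(tag)
p,r,o=now(); print(p,o['joint_pos'],o['ft_force'])
M=r.as_matrix(); C=p-.018*M[:,2]-.011*M[:,1]; print('C',C,M[:,2])
for n in('top','scene'):
    a=cv2.imread(f'pics/{tag}_{n}.png'); u=proj(n,C).astype(int); x0,y0=u-40
    b=cv2.resize(a[y0:y0+80,x0:x0+80],(400,400),interpolation=cv2.INTER_CUBIC)
    k=((proj(n,C)-[x0,y0]+.5)*5).astype(int); cv2.circle(b,tuple(int(v) for v in k),2,(0,0,255),-1)
    if n=='top': bb=b
cv2.imwrite(f'pics/{tag}_lev.png',np.hstack([bb,b]))
E
python3 lev.py t
```

```text
[ 0.5851 -0.067   0.2092] [-0.2579  0.0339 -0.9755 -0.4968  0.2733 -0.1517] [ 0.0313 -0.6371 -0.5856]
C [ 0.5641 -0.0681  0.208 ] [ 0.8802  0.0469 -0.4723]
```

View pics/t_lev.png

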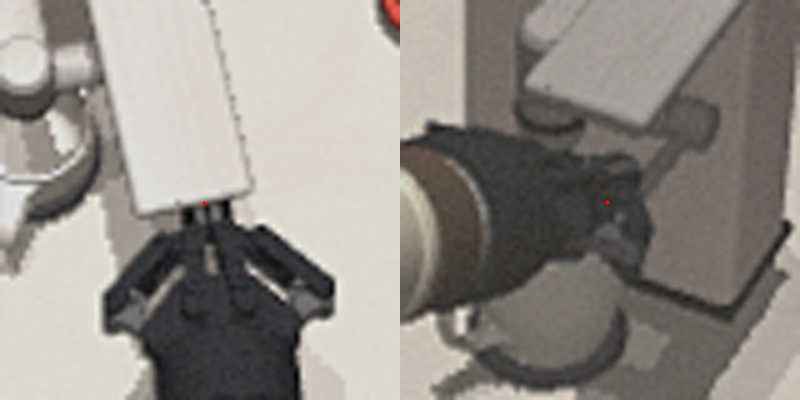

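```bash
python3 - <<'E'
from rows import *
p,r,o=now(); M=r.as_matrix(); C0=p-.018*M[:,2]-.011*M[:,1]
def ball(a):
    a=np.radians(a); x,y=-.095*np.cos(a),-.08; c,s=np.cos(np.radians(12.3)),np.sin(np.radians(12.3))
    return np.array([.6434+c*x-s*y,.0277+s*x+c*y,.183+.095*np.sin(a)])
for a in (4,-1,-6,-11,-16,-21,-26,-31,-35,-37,-39): 
    Ct=ball(a)+[-.004,0,.008]; Ct[1]=C0[1]-.001
    print(a,Ct,end=' '); rows(p,r,[(p+Ct-C0,r)])
E
```

```text
4 [ 0.5638 -0.0691  0.1976] [-0.001, -0.0092, 0.0046] [0.0, 0.0, 0.0]
-1 [ 0.5636 -0.0691  0.1893] [-0.001, -0.0166, 0.0083] [0.0, 0.0, 0.0]
-6 [ 0.5641 -0.0691  0.1811] [-0.001, -0.0237, 0.0127] [0.0, 0.0, 0.0]
-11 [ 0.5653 -0.0691  0.1729] [-0.001, -0.0304, 0.0176] [0.0, 0.0, 0.0]
-16 [ 0.5672 -0.0691  0.1648] [-0.0011, -0.0366, 0.0231] [0.0, 0.0, 0.0]
-21 [ 0.5698 -0.0691  0.157 ] [-0.0013, -0.0423, 0.0291] [0.0, 0.0, 0.0]
-26 [ 0.573  -0.0691  0.1494] [-0.0014, -0.0475, 0.0355] [0.0, 0.0, 0.0]
-31 [ 0.5769 -0.0691  0.1421] [-0.0016, -0.0521, 0.0423] [0.0, 0.0, 0.0]
-35 [ 0.5804 -0.0691  0.1365] [-0.0018, -0.0553, 0.0481] [0.0, 0.0, 0.0]
-37 [ 0.5823 -0.0691  0.1338] [-0.0019, -0.0568, 0.051] [0.0, 0.0, 0.0]
-39 [ 0.5843 -0.0691  0.1312] [-0.002, -0.0581, 0.054] [0.0, 0.0, 0.0]
```

Request:
jog_arm(jaw=[1,1,1,1,1,1,1,1], linear=[[-0.001,-0.009,0.0046],[-0.001,-0.0166,0.0083],[-0.001,-0.0237,0.0127],[-0.001,-0.0304,0.0176],[-0.001,-0.0366,0.023],[-0.001,-0.0423,0.029],[-0.0015,-0.0475,0.0355],[-0.0015,-0.0475,0.0355]], delta_rot=[[0,0,0],[0,0,0],[0,0,0],[0,0,0],[0,0,0],[0,0,0],[0,0,0],[0,0,0]])

```text
clock: 15.33
eef_pos: [0.5938, -0.0688, 0.151]
tool_rot: [0.59, 0.622, 0.373, 0.354]
ft_force: [0.7, 0.3, 1.1]
grip_width: -0.0001
```

```bash
python3 lev.py u
```

```text
[ 0.5936 -0.0691  0.1512] [-0.256   0.2396 -1.0315 -0.7597  0.27   -0.1498] [ 0.4668 -0.0769  0.4848]
C [ 0.5726 -0.0702  0.1499] [ 0.8806  0.0452 -0.4717]
```

View pics/u_lev.png

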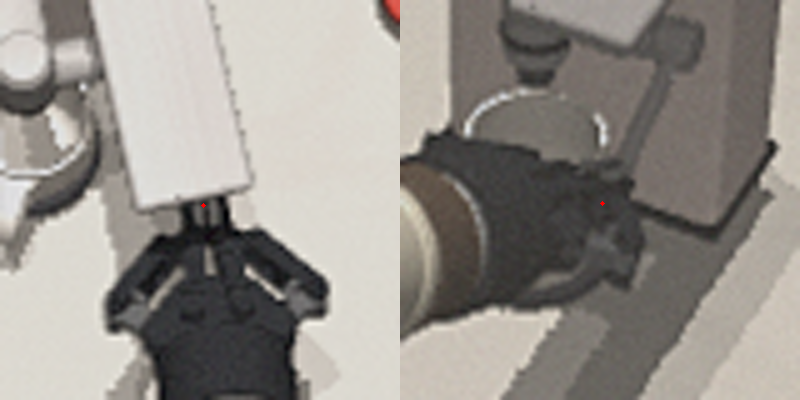

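Request:
jog_arm(jaw=[1,1,1,1,1,1,1,1], linear=[[0,-0.0025,0.0035],[0,-0.005,0.007],[0,-0.0065,0.01],[0,-0.008,0.0125],[0,-0.0093,0.0155],[0,-0.0106,0.0185],[0,-0.0106,0.0185],[0,-0.0106,0.0185]], delta_rot=[[0,0,0],[0,0,0],[0,0,0],[0,0,0],[0,0,0],[0,0,0],[0,0,0],[0,0,0]])

```text
clock: 16.1
eef_pos: [0.605, -0.0688, 0.1379]
tool_rot: [0.588, 0.621, 0.375, 0.358]
ft_force: [-34.4, -0.5, 34.3]
grip_width: -0.0002
```

```bash
python3 lev.py v
```

```text
[ 0.605  -0.0688  0.1379] [-0.2472  0.3117 -1.027  -0.8391  0.263  -0.1445] [-33.3789  -0.7051  33.2759]
C [ 0.5839 -0.0699  0.1365] [ 0.8854  0.0446 -0.4626]
```

View pics/v_lev.png

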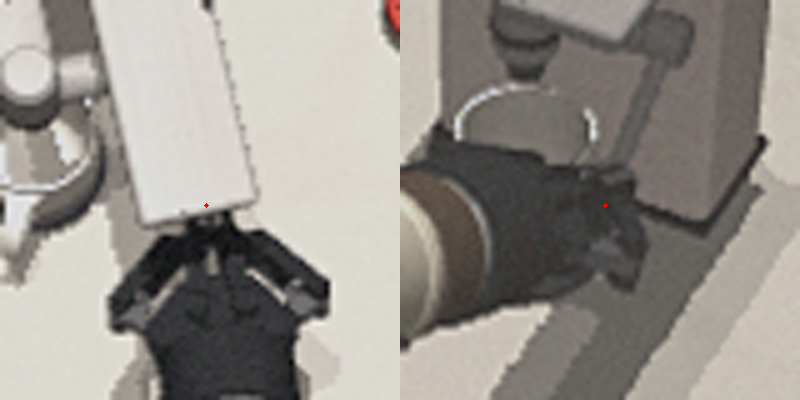

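Request:
jog_arm(jaw=[1,1,1,1,1,1,1,1], linear=[[0,0.001,-0.005],[0,0.002,-0.012],[0,0.003,-0.022],[0,0.003,-0.035],[0,0.003,-0.05],[0,0.003,-0.065],[0,0.003,-0.08],[0,0.003,-0.08]], delta_rot=[[0,0,0],[0,0,0],[0,0,0],[0,0,0],[0,0,0],[0,0,0],[0,0,0],[0,0,0]])

```text
clock: 16.87
eef_pos: [0.5432, -0.0757, 0.1799]
tool_rot: [0.592, 0.624, 0.37, 0.351]
ft_force: [0.4, -0.8, 0.3]
grip_width: 0.0001
```

```bash
python3 lev.py w; python3 rim.py w .6435 .0275 .088;  python3 -c "
import cv2;a=cv2.imread('pics/w_scene.png')[180:310,280:436];cv2.imwrite('pics/w2.png',cv2.resize(a,(720,600),interpolation=cv2.INTER_CUBIC))"
```

```text
[ 0.5441 -0.0755  0.1792] [-0.3234  0.0551 -1.0871 -0.6109  0.3295 -0.1879] [-0.0687  0.6729  0.4725]
C [ 0.523  -0.0767  0.1782] [ 0.8763  0.0476 -0.4794]
top 120 c [0.6435 0.0297] slope xy,z [ 0.0881 -0.0208  0.0869]
scene 149 c [0.6403 0.0251] slope xy,z [-0.0303 -0.0309  0.0845]
```

View pics/w2.png

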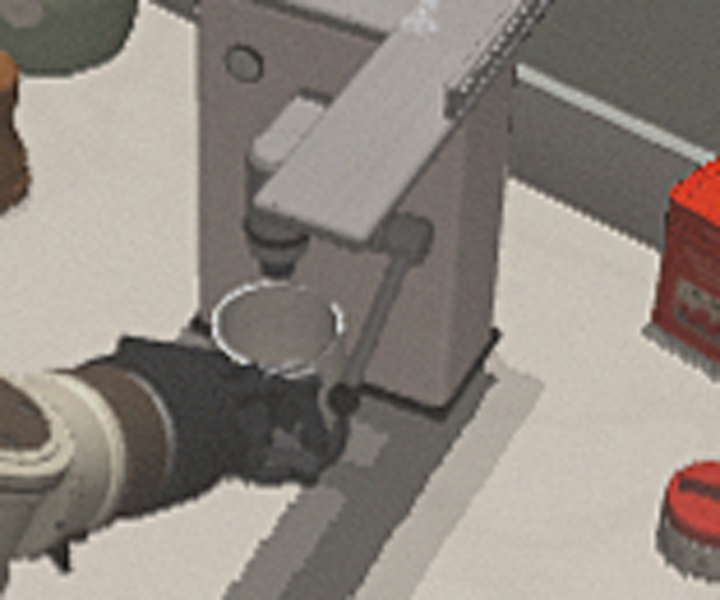

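```bash
python3 - <<'E'
from rows import *
def ball(a):
    a=np.radians(a); x,y=-.095*np.cos(a),-.08; c,s=np.cos(np.radians(12.3)),np.sin(np.radians(12.3))
    return np.array([.6434+c*x-s*y,.0277+s*x+c*y,.183+.095*np.sin(a)])
for a in(4,0,-20,-28,-32,-35): print(a,10-a,np.radians(10-a),proj('scene',ball(a)))
p,r,o=now(); rows(p,r,[(p+np.array([-.03,-.0,.04]),r)])
E
```

```text
4 6 0.10471975511965978 [352.5076 252.3972]
0 10 0.17453292519943295 [352.3799 254.4937]
-20 30 0.5235987755982988 [352.9741 262.8331]
-28 38 0.6632251157578453 [353.7562 265.0365]
-32 42 0.7330382858376184 [354.2536 265.877 ]
-35 45 0.7853981633974483 [354.6705 266.3913]
[0.0016, 0.0207, -0.0455] [0.0, 0.0, 0.0]
```

Request:
jog_arm(jaw=[1,1,1,1,1,1,1,1], linear=[[0,0.004,-0.009],[0,0.008,-0.018],[0,0.012,-0.027],[0,0.016,-0.036],[0,0.02,-0.045],[0,0.02,-0.045],[0,0.02,-0.045],[0,0.02,-0.045]], delta_rot=[[0,0,0],[0,0,0],[0,0,0],[0,0,0],[0,0,0],[0,0,0],[0,0,0],[0,0,0]])

```text
clock: 17.63
eef_pos: [0.5143, -0.0767, 0.2171]
tool_rot: [0.592, 0.625, 0.37, 0.35]
ft_force: [-0.6, -0.0, 0.2]
grip_width: -0.0001
```

```bash
python3 lev.py x; python3 rim.py x .6435 .0275 .088;  python3 -c "
import cv2;a=cv2.imread('pics/x_scene.png')[180:310,280:436];cv2.imwrite('pics/x2.png',cv2.resize(a,(720,600),interpolation=cv2.INTER_CUBIC))"
```

```text
[ 0.5142 -0.0766  0.2169] [-0.3656 -0.1418 -1.0726 -0.3886  0.367  -0.2114] [ 0.1297 -0.248   0.2785]
C [ 0.4931 -0.0778  0.2159] [ 0.875   0.0492 -0.4816]
top 119 c [0.6437 0.0298] slope xy,z [0.0435 0.0249 0.0851]
scene 159 c [0.6401 0.0269] slope xy,z [-0.0099  0.0008  0.0831]
```

View pics/x2.png

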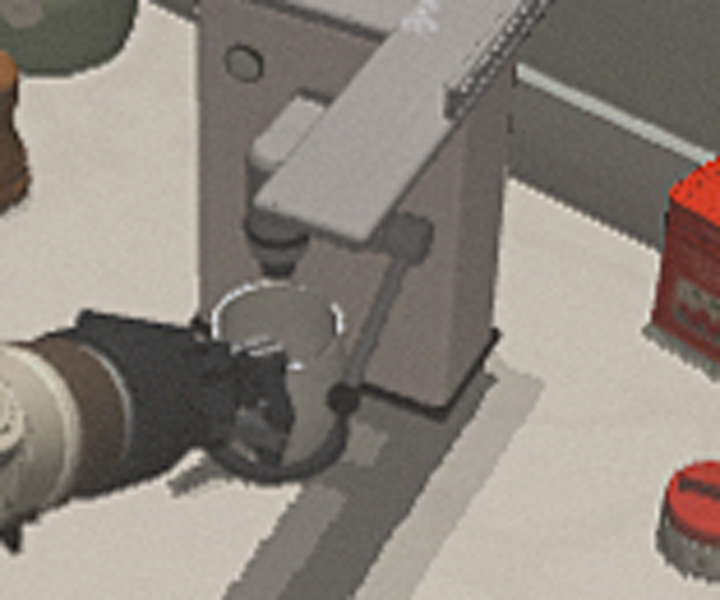

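View pics/x_top.png

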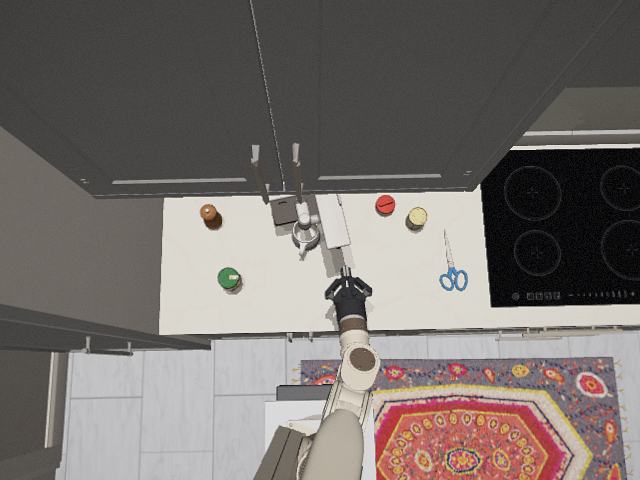

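The mug stands under the spout, with its rim centred near (278, 325) in the crop. The lever is down, with the ball at (343, 400). In the top view the jar (229, 278), mill (209, 212) and tin (418, 216) are where they started, and the gripper is clear of everything. Handing in.

```bash
python3 -c "
from workcell import bot
print(bot.get_obs()['clock']); print(bot.job_done())"
```

```text
17.7333
the job is handed in; nothing more can be done
None
```

The mug is standing upright and released under the spout, and the brew lever is at its lower stop. I handed the job in at 17.7 s; it reported no verdict.

**How it went**
- **First grasp:** it missed the mug's handle and nudged the mug about 3–4 mm. The cameras showed the real fingertips about 34 mm behind where the stated tool frame puts them. I corrected for that, and the second grasp held at a 13 mm opening.
- **Placing:** the mug sagged a few degrees in the grip. I tilted the tool to compensate, set the mug down and let go.
- **Lever:** I pushed it down with the closed fingertips until it stalled at about 48 N, then backed off.

**Last checks**
- **Mug position:** the top camera puts the mug's axis at (0.644, 0.030) and the scene camera at (0.640, 0.027). The point below the spout is about (0.643, 0.028). The two cameras differ by about 4 mm, and both are well inside the 20 mm limit.
- **Mug tilt:** the scene camera showed a rim slope of about 0.01. The top camera's 0.05 is less reliable, because the brew head hides part of the rim.
- **Lever:** the ball appears where a fully lowered lever should put it. The picture alone is not very sensitive to the last few degrees, so the stall is the stronger evidence.
- **Surroundings:** the jar, mill and tin look unmoved in the pictures. The gripper was clear of everything and the force reading was near zero.

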